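# Fill the gap and straighten a row of honey jars with a pusher

### The arm

A 6-joint arm with a two-finger parallel gripper is mounted at the origin on a cart in front of the work surface, level with it; the furniture and walls round the work are solid. World frame = base frame: x ahead of the robot, y to its left, z up, the work surface at z = 0. Lengths are in m, angles in degrees, forces in N, time in s.
With the tool pointing down it reaches from about 0.375 to 0.9 m from the base axis. Payload 3.1 kg.
Tool frame: the origin (TCP) lies midway between the tips of the shut fingers; the grasp point (between the pads) lies 19 mm behind it; z points along the fingers, y is the direction in which the jaws open and shut (so a half turn about z gives the same grasp; the last joint's range is limited). The gripper opens to 87 mm and grips with 3 to 60 N. Pads are 19 mm wide; open, the fingers measure 117 mm over their backs; the gripper's body (75 mm by 190 mm) begins 51 mm behind the grasp point.
Start: joints at [59.674, 30.224, 82.088, -0, 67.689, -10.227], TCP at [0.215, 0.587, 0.223] pointing down, gripper open.
Joint ranges: [-176.69, 176.69], [-43.24, 126.21], [12.49, 139.97], [-82, 262], [0, 151.66], [-163.58, 163.58]. Speed limits (degrees/s): [159.86, 159.86, 180, 180, 180, 180].

### API

Orientations are given as a 3x3 rotation matrix whose columns are the frame's x, y, z axes.
In Python, from rig import status, vision, bot, models gives the robot as it stands.
- The arm moves only by the tool send_rows, never from a script. Its argument "moves" is a list of rows, each a list of 7 numbers: the shift along the tool's x, y, z in units of 25 mm (1.0 is 25 mm), then the turn, a rotation vector about the tool's x, y, z in units of 10 degrees (1.0 is 10 degrees), then the closure, from -1 (fully open) to 1 (shut), so that 0 is half open. In form: [[dx, dy, dz, rx, ry, rz, hand], ...]. A call has 1 to 12 rows; each row shifts and turns the commanded pose from where the row before left it, along the tool's axes as they then stand; what a row does not reach is not made up. A row lasts 1/8 s, in which the tool goes at most 62.5 mm and 10.7 degrees, less where a joint would pass 70% of its speed; a pose out of reach is approached as far as the arm can. A call is refused whole if a number of a shift passes 1 or a number of a turn 1, either way. A call with a gripper value outside its range is refused whole. The fingers move at their own pace and stop on an object; the grip force is fixed at half the most. Time passes only in rows, so rows that do not move let the fingers close. It gives the time, the measured TCP pose, the force and the opening at its end, in the units of the state.
- status.read_state(): the state, without advancing time (a new reading comes with each control period).
- vision.capture(name): name is "scene" or "side" or "wrist"; returns a dict with "img" (400x640x3 uint8, red, green, blue), "depth" (400x640 float32, m along the optical axis (not along the pixel's ray), 0 where there is no reading), "fx", "fy", "cx", "cy" (pixels), "distortion" ([k1, k2, p1, p2, k3] as OpenCV has them; the pictures are not rectified), "pose" (4x4, takes a point from camera to world coordinates); the wrist camera has in their place "hand_eye" (4x4, takes a point from camera to tool coordinates, whose origin is the TCP and whose axes are the flange's). Camera axes: x right, y up, looking along -z (the intrinsics and any distortion apply to the point x, -y, -z); pixel columns grow to the right and rows downward; lengths in m; the calibration is good to about 2 mm. A picture is of the moment at which its call begins: read the wrist's pose just before it.
- bot.hand_in(): hands the job in, once; it reports no verdict.
Trained networks look in the newest picture that a camera, given by its name, has taken for a name from the list of things; names that differ only in an ending like _2 or _b are one class to them, and where a whole thing is asked for, a point or a joint stands for the part that bears it (a point fixed in the world has none). Each returns a list of dicts, best first, with "confidence" (0 to 1); they miss things now and then, are a little off and sometimes report something else, mostly with a low value. They report only what shows in the picture. A call takes as long as a camera call. They do not tell look-alikes from the thing itself.
- models.masks_of(camera, name): "mask" (400x640 bool, what is visible of it) and "extent" ([left, top, right, bottom] in pixels, round what is visible of it).
- models.landmark_of(camera, name): "point" ([column, row] in pixels: a listed point, or the origin of a listed thing).
The state is a dict: "time_s": time; "joint_positions": joint angles; "qvel": joint speeds; "tau": joint torques, N m; "position": TCP position; "tcp_rot": TCP orientation; "force": force on the tool from outside, world axes, zero at the start; "moment": the same for the moment, N m; "opening": opening from 0.0 (shut) to 1.0 (fully open).
Only numpy, scipy, OpenCV 4.12 (cv2) and the standard library are available. Lean on these libraries where they do the work, as an engineer would, in place of code of your own. Each camera call takes 0.05 s, during which the arm holds its last target.

### The job

Set the spare honey jar upright on the counter in the gap between the two jars at the small counter shelf. Then, moving those two jars with the wooden pusher only, push all three back with its long straight edge into one straight row, their fronts flush with the front edges of the shelf's two side panels. Finally draw the pusher at least 10 cm back from the row and leave it standing on the counter; keep the jars upright and leave the tins and the bell where they are.

Things in the scene. Friction and masses are not known exactly. Their poses are not given: they have to be found in the camera images.
- stand: Fixed wooden counter shelf, 278 mm wide, 100 deep: side panels (inner faces at y = +125 and -125 mm), back panel (face at x = 90 mm), top board. The jars stand on the counter itself between the panels. Origin: on the counter, midway between the panels, on the line of their front edges; x points into the shelf, y to its left seen from the robot. Fixed price card on the counter at x -5, y -175 mm.
- board_edge (a point): Middle of the lower front edge of the shelf's top board: 120 mm above the counter, 36 mm out from the side panels' front edges towards the robot. The board is 12 mm thick, 300 mm wide; a card and a candle stand at its back. Below it an upright gripper has no room: lean it back 25 to 45 degrees for pushing. Axes as the shelf's.
- pusher_grip (a point): Middle of the grip of the wooden pusher's handle, 53 mm above its underside, 53.5 mm behind the blade's front face. The handle is a bar 22 x 22 mm, 85 long, leaning back 35 degrees from vertical, away from the blade; its top end is 30 mm beyond this point. Axes of the pusher: x the pushing direction, y along the blade, z up. Grip the handle across y, fingers pointing down along it.
- pusher_edge (a point): Middle of the front face of the pusher's blade, 15 mm above the counter; the same axes as the grip point.
- jar_left_mid (a point): Honey jar that stands at the shelf's left, too far out; 53 mm across, 74 mm high, 0.16 kg; point on its axis, 37 mm above its foot; z up along the axis. When its front is flush with the side panels this point lies 26 mm inside their front edges.
- jar_right_mid (a point): Honey jar that stands at the shelf's right, too far out; 51 mm across, 74 mm high, 0.17 kg; point on its axis, 37 mm above its foot; flush as for the left jar.
- jar_spare_mid (a point): The spare honey jar, standing by itself on the counter; 50 to 52 mm across, 74 mm high, 0.24 kg; point on its axis, 37 mm above its foot. Its place is the gap midway between the other two jars (about 168 mm apart).
- jar_left: the left jar, origin at the centre of its foot
- jar_right: the right jar, origin at the centre of its foot
- jar_spare: the spare jar, origin at the centre of its foot
- pusher: Wooden pusher, loose, 0.2 kg, standing flat on the counter: a straight blade 200 mm long (y), 14 thick, 30 high, on a flat sole 50 mm wide, 10 thick, that reaches 77 mm behind the blade's front face, and a leaning handle. Origin on its underside, 30 mm behind the blade's front face; axes as for the grip point.
- tin_a: low tin, 76 mm across, 58 mm high, bystander; origin at its foot
- tin_b: another low tin, 76 mm across, 58 mm high, bystander; origin at its foot
- bell: silver counter bell in front of the pine box, left of the work, 84 mm across, 58 mm high, bystander; origin at its foot
Not all that is in view belongs to the job. There is more than one size of the jar_spare; the job needs the largest.

How it is judged (in metres and radians):
On the way, in this order (a step that is already met when the one before it is completed fails the run):
1. the spare jar stands upright on the counter in the gap between the other two, let go (x of jar_spare_mid in the frame of stand between -0.13 and 0.0345 m and y of jar_spare_mid in the frame of stand between -0.03 and 0.03 m and angle between jar_spare_mid's own z axis and vertical below 0.1 rad and height (world z) of jar_spare_mid between 0.03 and 0.044 m and contact force between the fingers and jar_spare below 0.1 N and linear speed of jar_spare below 0.02 m/s), for 0.2 s.
2. the pusher's edge is at the line and all three jars stand flush (x of jar_left_mid in the frame of stand between 0.0175 and 0.0345 m and angle between each of jar_left_mid, jar_right_mid, jar_spare_mid's own z axis and vertical below 0.1 rad and height (world z) of jar_left_mid between 0.03 and 0.044 m and x of jar_right_mid in the frame of stand between 0.0175 and 0.0345 m and height (world z) of jar_right_mid between 0.03 and 0.044 m and x of jar_spare_mid in the frame of stand between 0.0175 and 0.0345 m and height (world z) of jar_spare_mid between 0.03 and 0.044 m and y of jar_spare_mid in the frame of stand between -0.03 and 0.03 m and x of pusher_edge in the frame of stand above -0.02 m), for 0.2 s.
At the end, for the whole second after the job is handed in: All jars upright at rest, axes 17.5 to 34.5 mm inside the panels' front line; spare within 30 mm of the shelf's mid-line, the others 55 to 125 mm left and right of it; pusher at rest, level on the counter, its edge 85 mm or more before that line (or over 250 mm to the side) (x of jar_left_mid in the frame of stand between 0.0175 and 0.0345 m and angle between each of jar_left_mid, jar_right_mid, jar_spare_mid, pusher_grip's own z axis and vertical below 0.1 rad and height (world z) of jar_left_mid between 0.03 and 0.044 m and x of jar_right_mid in the frame of stand between 0.0175 and 0.0345 m and height (world z) of jar_right_mid between 0.03 and 0.044 m and x of jar_spare_mid in the frame of stand between 0.0175 and 0.0345 m and height (world z) of jar_spare_mid between 0.03 and 0.044 m and y of jar_spare_mid in the frame of stand between -0.03 and 0.03 m and y of jar_left_mid in the frame of stand between 0.055 and 0.125 m and y of jar_right_mid in the frame of stand between -0.125 and -0.055 m and (x of pusher_edge in the frame of stand below -0.085 m or y of pusher_edge in the frame of stand above 0.25 m or y of pusher_edge in the frame of stand below -0.25 m) and height (world z) of pusher_edge between 0.008 and 0.022 m and linear speed of each of jar_left, jar_right, jar_spare, pusher below 0.01 m/s); the robot touches nothing.
It fails at once if the left or right jar is touched by the gripper or arm (contact force between any of the fingers, the arm and jar_left above 1 N or contact force between any of the fingers, the arm and jar_right above 1 N).
It fails at once if a jar is tipped (angle between any of jar_left_mid, jar_right_mid, jar_spare_mid's own z axis and vertical above 0.5 rad).
It fails at once if a tin or the bell is moved by more than 3 cm (distance of any of tin_a, tin_b, bell from where it was at the start of the episode above 0.03 m).
It also fails if it takes over 61 s, if anything falls off the work surface, if the arm or the gripper's body presses on something with over 40 N, if the wrist force passes 120 N, or if a joint passes its speed limit or range.

## Working session

There is one attempt and no reset: what is moved stays moved. The work goes in short steps, Python scripts to look and compute and a tool call to move; the robot and the scene stay as the last step left them, time stands still between calls to the robot, and variables do not carry over. Pictures are saved under pics/ and viewed, and the job is handed in when it is done.

Besides the shell and the picture viewer there is one more tool, called after "Call:" as name(argument=value, ...), one argument or row to a line, values as JSON. send_rows: Moves the arm, as the interface text tells. Its arguments: {"type":"object","properties":{"moves":{"type":"array"}},"required":["moves"]}

```bash
ls; mkdir -p pics; cat > h.py <<'E'
import numpy as np, cv2
from rig import status, vision, bot, models
def cap(n):
    st=status.read_state(); c=vision.capture(n)
    if 'pose' not in c:
        T=np.eye(4);T[:3,:3]=np.array(st['tcp_rot']);T[:3,3]=st['position'];c['pose']=T@np.array(c['hand_eye'])
    return c
def save(c,f,box=None,s=1):
    im=c['img'][:,:,::-1]
    if box: im=im[box[1]:box[3],box[0]:box[2]]
    if s!=1: im=cv2.resize(im,None,fx=s,fy=s,interpolation=cv2.INTER_CUBIC)
    cv2.imwrite('pics/'+f,im)
def ray(c,uv):
    K=np.array([[c['fx'],0,c['cx']],[0,c['fy'],c['cy']],[0,0,1.]])
    n=cv2.undistortPoints(np.array(uv,float).reshape(-1,1,2),K,np.array(c['distortion'],float)).reshape(-1,2)
    d=np.c_[n[:,0],-n[:,1],-np.ones(len(n))]
    P=np.array(c['pose']); return P[:3,3],d@P[:3,:3].T
def atz(c,uv,z):
    o,d=ray(c,uv); return o+d*((z-o[2])/d[:,2])[:,None]
def proj(c,p):
    P=np.array(c['pose']); q=(np.atleast_2d(p)-P[:3,3])@P[:3,:3]
    K=np.array([[c['fx'],0,c['cx']],[0,c['fy'],c['cy']],[0,0,1.]])
    q=q*[1,-1,-1]
    return cv2.projectPoints(q,np.zeros(3),np.zeros(3),K,np.array(c['distortion'],float))[0].reshape(-1,2)
def cloud(c,mask):
    v,u=np.nonzero(mask&(c['depth']>0)); o,d=ray(c,np.c_[u,v]); return o+d*c['depth'][v,u][:,None]
E
python3 - <<'E'
from h import *
s=status.read_state();print({k:np.round(s[k],3) for k in s})
for n in ('scene','side','wrist'):
    c=cap(n);save(c,n+'0.png');print(n,np.round(c['pose'],3).tolist(),c['fx'])
E
```

```text
pics
{'time_s': np.float64(0.0), 'joint_positions': array([ 5.9672e+01,  3.0278e+01,  8.2157e+01,  1.0000e-03,  6.7689e+01,
       -1.0227e+01]), 'qvel': array([-0.044, -0.011,  0.019,  0.114, -0.081,  0.035]), 'tau': array([ 1.0000e-03, -4.4004e+01, -1.7659e+01,  6.3000e-02,  5.8000e-02,
       -0.0000e+00]), 'position': array([0.214, 0.586, 0.222]), 'tcp_rot': array([[-0.939,  0.344, -0.001],
       [ 0.344,  0.939, -0.002],
       [ 0.   , -0.002, -1.   ]]), 'force': array([0.706, 0.351, 0.299]), 'moment': array([0.007, 0.002, 0.015]), 'opening': np.float64(0.999)}
scene [[-0.502, 0.439, -0.745, -0.783], [-0.865, -0.269, 0.425, 0.828], [-0.014, 0.858, 0.514, 1.029], [0.0, 0.0, 0.0, 1.0]] 516.1462192911644
side [[0.836, 0.216, -0.504, -0.112], [-0.548, 0.303, -0.78, -0.963], [-0.015, 0.928, 0.371, 0.57], [0.0, 0.0, 0.0, 1.0]] 427.26846856116265
wrist [[0.343, -0.897, -0.281, 0.136], [0.939, 0.326, 0.106, 0.615], [-0.003, -0.3, 0.954, 0.383], [0.0, 0.0, 0.0, 1.0]] 332.62877559651434
```

View pics/scene0.png

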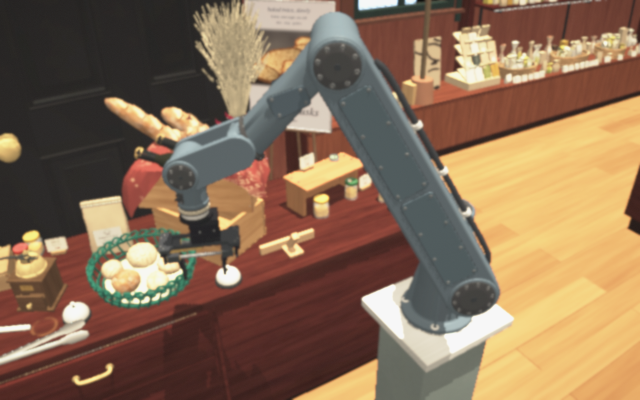

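View pics/side0.png

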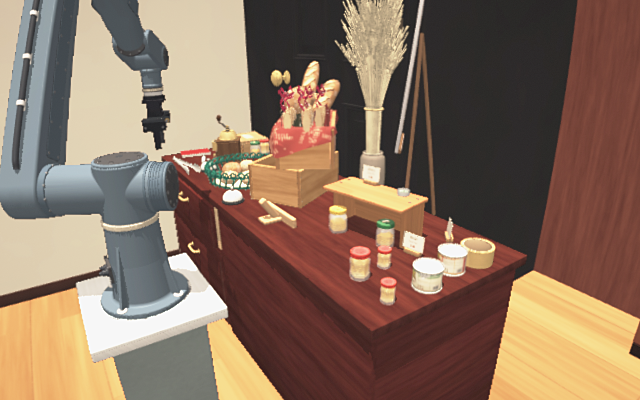

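View pics/wrist0.png

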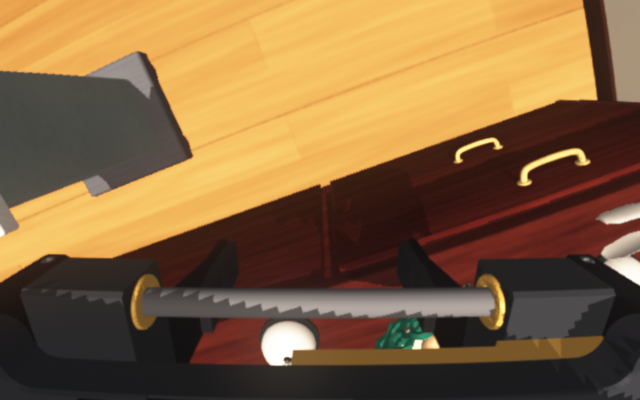

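The side picture shows, as honey jars: yellow lid (338,219) at the shelf's left, green lid (385,233) at its right, and red lids at (360,263) large, (384,258) small and (388,291) small. The tins are at (428,275) and (452,260), the pusher at (278,213) and the bell at (232,197). The largest red one is the likely spare.

```bash
python3 - <<'E'
from h import *
c=cap('side');save(c,'side1.png',(210,170,510,320),2.6)
for n in ['jar_spare','jar_left','jar_right','pusher','tin_a','bell','stand']:
    for m in models.masks_of('side',n)[:5]:
        mk=np.array(m['mask']);p=cloud(c,mk)
        print(n,round(m['confidence'],2),m['extent'],np.round(np.percentile(p,[2,50,98],axis=0),3).tolist())
for n in ['jar_spare','jar_left','jar_right','jar_left_mid','jar_right_mid','jar_spare_mid','pusher','pusher_grip','pusher_edge','stand','board_edge']:
    z={'pusher_grip':.053,'pusher_edge':.015,'board_edge':.12}.get(n,.037 if 'mid' in n else 0)
    for m in models.landmark_of('side',n)[:5]:
        print(n,round(m['confidence'],2),np.round(m['point'],1),np.round(atz(c,[m['point']],z)[0],3))
E
```

```text
jar_spare 0.87 [376.6, 245.1, 391.7, 268.1] [[0.547, -0.241, -0.001], [0.558, -0.232, 0.031], [0.604, -0.202, 0.053]]
jar_spare 0.82 [381.9, 280.2, 398.5, 303.0] [[0.448, -0.368, -0.003], [0.459, -0.359, 0.032], [0.507, -0.325, 0.052]]
jar_spare 0.81 [348.3, 245.0, 369.4, 282.4] [[0.457, -0.253, -0.001], [0.47, -0.242, 0.044], [0.565, -0.165, 0.074]]
jar_spare 0.64 [376.3, 219.5, 394.3, 246.5] [[0.624, -0.158, 0.004], [0.636, -0.146, 0.045], [0.666, -0.116, 0.074]]
jar_left 0.74 [329.5, 205.4, 351.3, 230.9] [[0.571, 0.002, -0.001], [0.588, 0.014, 0.043], [0.645, 0.088, 0.074]]
jar_right 0.65 [376.7, 219.5, 393.3, 245.2] [[0.624, -0.158, 0.008], [0.636, -0.146, 0.047], [0.665, -0.116, 0.074]]
jar_right 0.4 [221.8, 187.3, 241.2, 205.9] [[0.387, 0.422, 0.002], [0.415, 0.44, 0.022], [0.45, 0.468, 0.041]]
pusher 0.77 [259.4, 196.3, 296.8, 224.7] [[0.427, 0.122, 0.001], [0.478, 0.211, 0.022], [0.504, 0.276, 0.075]]
tin_a 0.66 [413.0, 255.3, 446.1, 296.2] [[0.552, -0.395, -0.001], [0.574, -0.371, 0.043], [0.633, -0.32, 0.056]]
tin_a 0.56 [435.2, 241.2, 467.3, 275.8] [[0.66, -0.375, 0.002], 
[... 347 characters left out ...]
] [ 0.481 -0.222  0.   ]
jar_spare 0.63 [384.6 266.6] [ 0.564 -0.23   0.   ]
jar_spare 0.32 [339.1 218.1] [0.654 0.101 0.   ]
jar_left 0.82 [340.  232.8] [0.59  0.006 0.   ]
jar_left 0.62 [383.9 243.5] [ 0.652 -0.127  0.   ]
jar_right 0.72 [384.3 244.7] [ 0.648 -0.134  0.   ]
jar_right_mid 0.96 [386.3 232.7] [ 0.654 -0.133  0.037]
jar_spare_mid 0.8 [387.4 291.2] [ 0.453 -0.365  0.037]
jar_spare_mid 0.73 [357.1 265.1] [ 0.469 -0.233  0.037]
jar_spare_mid 0.67 [385.  255.3] [ 0.56  -0.234  0.037]
pusher 0.91 [274.7 218. ] [0.478 0.226 0.   ]
pusher_grip 0.76 [267.4 206.8] [0.446 0.211 0.053]
pusher_edge 0.85 [277.7 210.8] [0.499 0.244 0.015]
board_edge 0.76 [358.3 200.7] [ 0.612 -0.053  0.12 ]
```

View pics/side1.png

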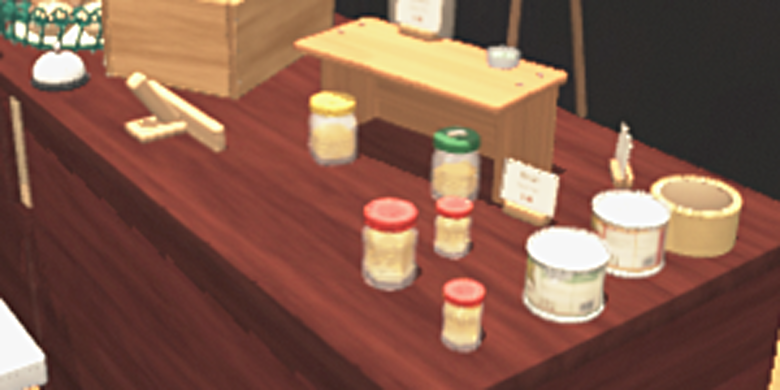

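```bash
python3 - <<'E'
from h import *
c=cap('scene');save(c,'scene1.png',(240,130,400,270),4.9)
def top(c,n,cam):
    # circle fit of lid tops
    for m in models.masks_of(cam,n)[:4]:
        p=cloud(c,np.array(m['mask']))
        hi=np.percentile(p[:,2],97)
        q=p[(p[:,2]<hi+.01)&(p[:,2]>.003)]
        from scipy.optimize import least_squares
        r=least_squares(lambda s:np.hypot(q[:,0]-s[0],q[:,1]-s[1])-s[2],[*q[:,:2].mean(0),.025],loss='soft_l1',f_scale=.003)
        print(cam,n,round(m['confidence'],2),m['extent'],'axis',np.round(r.x,4),'h',round(hi,3),len(q))
for n in ['jar_left','jar_right','jar_spare']: top(c,n,'scene')
for n in ['pusher_grip','pusher_edge','stand','board_edge','jar_left_mid','jar_right_mid']:
    z={'pusher_grip':.053,'pusher_edge':.015,'board_edge':.12}.get(n,.037 if 'mid' in n else 0)
    for m in models.landmark_of('scene',n)[:3]:
        print(n,round(m['confidence'],2),np.round(m['point'],1),np.round(atz(c,[m['point']],z)[0],3))
c=cap('side')
for n in ['jar_left','jar_right','jar_spare']: top(c,n,'side')
E
```

```text
scene jar_left 0.58 [311.1, 190.5, 329.1, 219.4] axis [0.5928 0.0373 0.0218] h 0.076 322
scene jar_right 0.72 [344.4, 179.9, 355.9, 199.1] axis [ 0.6444 -0.127   0.0193] h 0.075 245
scene jar_right 0.34 [282.8, 153.8, 371.4, 215.5] axis [ 0.5569 -0.057   0.1717] h 0.168 2570
scene jar_spare 0.26 [219.1, 266.4, 241.0, 284.5] axis [0.4155 0.4706 0.026 ] h 0.044 392
pusher_grip 0.7 [293.9 240.7] [0.438 0.227 0.053]
pusher_edge 0.69 [286.2 243.3] [0.486 0.233 0.015]
stand 0.6 [332.1 203.6] [ 0.642 -0.042  0.   ]
board_edge 0.65 [340.8 180.2] [ 0.597 -0.052  0.12 ]
jar_left_mid 0.84 [320.8 203.3] [0.614 0.023 0.037]
jar_right_mid 0.68 [348.9 184.4] [ 0.678 -0.141  0.037]
side jar_left 0.86 [331.1, 206.5, 349.6, 233.5] axis [0.597  0.0288 0.0238] h 0.074 460
side jar_right 0.87 [376.6, 218.5, 396.3, 247.7] axis [ 0.6464 -0.1337  0.021 ] h 0.073 450
side jar_right 0.4 [330.7, 206.2, 348.3, 233.3] axis [0.5959 0.028  0.0228] h 0.074 442
side jar_spare 0.94 [347.4, 245.9, 368.9, 281.7] axis [ 0.478  -0.231   0.0198] h 0.074 586
side jar_spare 0.73 [374.4, 246.8, 390.8, 267.9] axis [ 0.5648 -0.2229  0.0157] h 0.052 285
side jar_spare 0.66 [381.7, 278.1, 396.0, 306.8] axis [ 0.4645 -0.3522  0.0143] h 0.052 360
side jar_spare 0.47 [258.6, 195.2, 296.9, 227.3] axis [0.4477 0.165  0.0535] h 0.073 505
```

The close crop confirms the choice. The jar at (390,243) in the crop is clearly taller (74 mm measured, axis 0.478,-0.231) than the two small red look-alikes (52 mm). Next I need the shelf's frame and the pusher's pose.

```bash
python3 - <<'E'
from h import *
for cam in ('side','scene'):
    c=cap(cam)
    ms=models.masks_of(cam,'stand')
    if ms:
        p=cloud(c,cv2.dilate(np.array(ms[0]['mask']).astype(np.uint8),np.ones((5,5)))>0)
        q=p[(abs(p[:,2]-.132)<.006)]
        r=cv2.minAreaRect((q[:,:2]*1000).astype(np.float32))
        print(cam,len(q),'board top',r, np.round(cv2.boxPoints(r),0).tolist(), 'medz',np.median(q[:,2]))
    ms=models.masks_of(cam,'pusher')
    if ms:
        p=cloud(c,cv2.dilate(np.array(ms[0]['mask']).astype(np.uint8),np.ones((3,3)))>0)
        for lo,hi in((.006,.014),(.026,.034),(.034,.09)):
            q=p[(p[:,2]>lo)&(p[:,2]<hi)]
            r=cv2.minAreaRect((q[:,:2]*1000).astype(np.float32)); print(cam,lo,len(q),r)
        save(c,cam+'2.png',(255,190,325,260) if cam=='scene' else (250,185,310,235),8)
        np.save(cam+'_p.npy',p)
E
```

```text
side 1660 board top ((754.0162353515625, 15.419052124023438), (306.6146545410156, 378.5799865722656), 11.29379940032959) [[567.0, 171.0], [641.0, -200.0], [941.0, -140.0], [867.0, 231.0]] medz 0.13079839276018893
side 0.006 148 ((470.5258483886719, 267.7511291503906), (290.2466125488281, 85.1549301147461), 85.7008285522461)
side 0.026 118 ((476.4884948730469, 216.93658447265625), (54.18513107299805, 190.5248565673828), 1.1766897439956665)
side 0.034 112 ((446.2374267578125, 216.6433563232422), (22.302913665771484, 47.54875564575195), 71.61763763427734)
scene 1359 board top ((700.296142578125, -30.344436645507812), (192.02249145507812, 307.81634521484375), 8.913150787353516) [[582.0, 107.0], [629.0, -197.0], [819.0, -168.0], [771.0, 137.0]] medz 0.13100240790533724
scene 0.006 216 ((457.1669921875, 230.30308532714844), (196.96414184570312, 77.38054656982422), 87.07884216308594)
scene 0.026 147 ((475.7095642089844, 227.49826049804688), (199.9610595703125, 55.979209899902344), 89.64970397949219)
scene 0.034 93 ((442.1908874511719, 229.5600128173828), (44.99848175048828, 23.406946182250977), 8.339683532714844)
```

The scene view puts the shelf front at about (0.605,-0.045), turned by about 9°. I'll move up over the work for a close wrist view.

```bash
cat > plan.py <<'E'
from h import *
from scipy.spatial.transform import Rotation as R
def pose(yaw,lean=0,sgn=1):
    """tool z points down, leaning: body back towards -dir(yaw) by lean deg; tool x ~ towards robot; y = jaws"""
    y,l=np.radians(yaw),np.radians(lean)
    f=np.array([np.cos(y),np.sin(y),0]); z=np.sin(l)*f+np.array([0,0,-np.cos(l)])
    x=-np.cos(l)*f+np.array([0,0,-np.sin(l)]); 
    return np.c_[x,np.cross(z,x),z]
def rows(wps,grip,start=None):
    st=status.read_state()
    p=np.array(st['position']);M=np.array(st['tcp_rot'])
    if start: p,M=np.array(start[0]),start[1]
    out=[]
    for q,N in wps:
        q=np.array(q)
        for _ in range(100):
            d=M.T@(q-p)/.025; r=R.from_matrix(M.T@N).as_rotvec(degrees=True)/10
            n=max(1,int(np.ceil(max(abs(d).max(),abs(r).max())-.02)))
            if max(abs(d).max(),abs(r).max())<.02: break
            a=np.clip(np.round(d/n,2),-1,1);b=np.clip(np.round(r/n,2),-1,1)
            out.append([*a,*b,grip]); p=p+M@a*.025; M=M@R.from_rotvec(b*10,degrees=True).as_matrix()
    for i in range(0,len(out),12): print([[float(x)+0 for x in o] for o in out[i:i+12]])
    print(len(out),'rows ends',np.round(p,4))
E
python3 - <<'E'
from plan import *
rows([([.36,.2,.30],pose(0)),([.58,-.05,.30],pose(4))],-1,([.215,.587,.223],np.array([[-.939,.344,0],[.344,.939,0],[0,0,-1]])))
E
```

```text
[[-0.83, -0.96, -0.24, 0.0, 0.0, -0.15, -1.0], [-0.8, -0.99, -0.24, 0.0, 0.0, -0.16, -1.0], [-0.71, -0.92, -0.22, 0.0, 0.0, -0.14, -1.0], [-0.69, -0.94, -0.22, 0.0, 0.0, -0.14, -1.0], [-0.66, -0.96, -0.22, 0.0, 0.0, -0.14, -1.0], [-0.64, -0.97, -0.22, 0.0, 0.0, -0.14, -1.0], [-0.62, -0.99, -0.21, 0.0, 0.0, -0.14, -1.0], [-0.52, -0.88, -0.19, 0.0, 0.0, -0.13, -1.0], [-0.5, -0.89, -0.19, 0.0, 0.0, -0.12, -1.0], [-0.48, -0.9, -0.19, 0.0, 0.0, -0.13, -1.0], [-0.46, -0.91, -0.19, 0.0, 0.0, -0.12, -1.0], [-0.44, -0.92, -0.19, 0.0, 0.0, -0.13, -1.0]]
[[-0.42, -0.93, -0.19, 0.0, 0.0, -0.12, -1.0], [-0.4, -0.94, -0.19, 0.0, 0.0, -0.13, -1.0], [-0.37, -0.95, -0.18, 0.0, 0.0, -0.12, -1.0], [-0.88, -1.0, 0.0, 0.0, 0.0, -0.04, -1.0], [-0.79, -0.91, 0.0, 0.0, 0.0, -0.04, -1.0], [-0.78, -0.91, 0.0, 0.0, 0.0, -0.04, -1.0], [-0.77, -0.92, 0.0, 0.0, 0.0, -0.04, -1.0], [-0.77, -0.92, 0.0, 0.0, 0.0, -0.03, -1.0], [-0.76, -0.92, 0.0, 0.0, 0.0, -0.04, -1.0], [-0.76, -0.93, 0.0, 0.0, 0.0, -0.03, -1.0], [-0.75, -0.93, 0.0, 0.0, 0.0, -0.04, -1.0], [-0.74, -0.94, 0.0, 0.0, 0.0, -0.03, -1.0]]
[[-0.74, -0.95, 0.0, 0.0, 0.0, -0.04, -1.0], [-0.73, -0.95, 0.0, 0.0, 0.0, -0.03, -1.0]]
26 rows ends [ 0.5799 -0.0501  0.3   ]
```

Call:
send_rows(
  moves=[
    [-0.8, -0.95, -0.25, 0, 0, -0.15, -1],
    [-0.8, -0.95, -0.25, 0, 0, -0.15, -1],
    [-0.7, -0.95, -0.2, 0, 0, -0.15, -1],
    [-0.7, -0.95, -0.2, 0, 0, -0.15, -1],
    [-0.65, -0.95, -0.2, 0, 0, -0.15, -1],
    [-0.65, -0.95, -0.2, 0, 0, -0.15, -1],
    [-0.6, -0.95, -0.2, 0, 0, -0.15, -1],
    [-0.5, -0.9, -0.2, 0, 0, -0.1, -1],
    [-0.5, -0.9, -0.2, 0, 0, -0.1, -1],
    [-0.5, -0.9, -0.2, 0, 0, -0.1, -1],
    [-0.45, -0.9, -0.2, 0, 0, -0.15, -1],
    [-0.45, -0.9, -0.2, 0, 0, -0.1, -1],
  ],
)

```text
time_s: 3.6
position: [0.3328, 0.2734, 0.2854]
tcp_rot: [[-0.997, 0.071, 0.001], [0.071, 0.997, 0.0], [-0.0, 0.0, -1.0]]
force: [0.4, -0.1, -0.1]
opening: 0.998
```

Call:
send_rows(
  moves=[
    [-0.4, -0.95, -0.2, 0, 0, -0.1, -1],
    [-0.4, -0.95, -0.2, 0, 0, -0.1, -1],
    [-0.4, -0.95, -0.2, 0, 0, -0.1, -1],
    [-0.85, -0.95, 0, 0, 0, -0.05, -1],
    [-0.8, -0.95, 0, 0, 0, -0.05, -1],
    [-0.8, -0.95, 0, 0, 0, -0.05, -1],
    [-0.8, -0.95, 0, 0, 0, -0.05, -1],
    [-0.75, -0.95, 0, 0, 0, -0.05, -1],
    [-0.75, -0.95, 0, 0, 0, -0.05, -1],
    [-0.75, -0.95, 0, 0, 0, -0.05, -1],
    [-0.75, -0.95, 0, 0, 0, 0, -1],
    [-0.75, -0.95, 0, 0, 0, 0, -1],
  ],
)

```text
time_s: 5.1
position: [0.5373, -0.0107, 0.3001]
tcp_rot: [[-0.999, -0.042, 0.0], [-0.042, 0.999, 0.0], [-0.0, 0.0, -1.0]]
force: [-0.3, 0.2, 0.9]
opening: 1.004
```

Call:
send_rows(
  moves=[
    [-0.75, -0.95, 0, 0, 0, 0, -1],
    [-0.75, -0.95, 0, 0, 0, 0, -1],
    [0, 0, 0, 0, 0, 0, -1],
    [0, 0, 0, 0, 0, 0, -1],
  ],
)

```text
time_s: 5.6
position: [0.5754, -0.0552, 0.2998]
tcp_rot: [[-0.999, -0.042, -0.001], [-0.042, 0.999, 0.001], [0.001, 0.001, -1.0]]
force: [0.9, -0.9, -0.8]
opening: 1.001
```

```bash
python3 - <<'E'
from h import *
s=status.read_state();print(s['position'],s['tcp_rot'],s['joint_positions'],s['time_s'])
c=cap('wrist');save(c,'w1.png')
import pickle;pickle.dump(c,open('w1.pkl','wb'))
for n in ['jar_spare','jar_left','jar_right','pusher','stand']:
    for m in models.masks_of('wrist',n)[:3]: 
        p=cloud(c,np.array(m['mask'])); print(n,round(m['confidence'],2),m['extent'],np.round(np.median(p,0),3) if len(p) else 0)
E
```

```text
[ 0.57536657 -0.05517638  0.2997663 ] [[-9.99123163e-01 -4.18434152e-02 -1.42607834e-03]
 [-4.18446427e-02  9.99123775e-01  8.42018262e-04]
 [ 1.38959586e-03  9.00953688e-04 -9.99998629e-01]] [-1.65619764e+01  2.20162236e+01  8.33956897e+01  2.37970113e-02
  7.46801584e+01 -1.08966470e+02] 5.6
jar_spare 0.97 [148.9, 60.7, 208.3, 102.8] [ 0.481 -0.218  0.073]
jar_spare 0.96 [65.4, 53.7, 115.5, 84.8] [ 0.467 -0.339  0.05 ]
jar_spare 0.82 [170.2, 135.3, 212.2, 165.8] [ 0.563 -0.215  0.051]
jar_left 0.68 [360.5, 156.3, 408.8, 207.2] [0.591 0.026 0.072]
jar_right 0.27 [167.8, 195.6, 465.9, 343.5] [ 0.655 -0.028  0.131]
pusher 0.95 [453.6, 48.4, 604.0, 125.9] [0.471 0.216 0.029]
pusher 0.32 [82.0, 209.5, 158.3, 259.7] [ 0.685 -0.323  0.053]
stand 0.64 [172.8, 197.6, 465.8, 343.4] [ 0.655 -0.027  0.131]
```

View pics/w1.png

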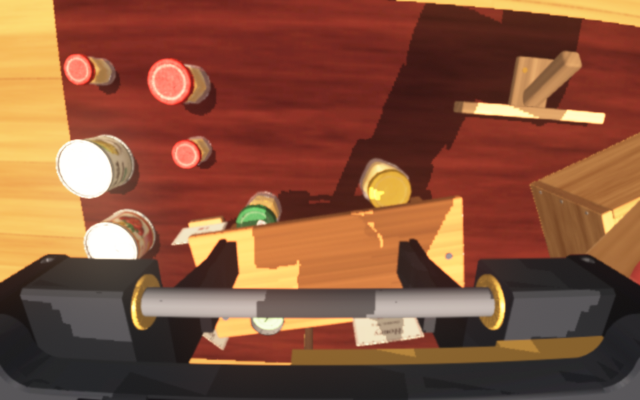

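The wrist view shows the board's front edge from (190,237) to (463,198). The spare's lid is at (171,82), the yellow lid at (389,189), the green lid at (257,217), and the pusher blade runs from (455,105) to (604,118). I'll zoom in to measure edges.

```bash
python3 - <<'E'
from h import *
import pickle;c=pickle.load(open('w1.pkl','rb'))
a=cv2.resize(c['img'][40:135,440:620,::-1],None,fx=4,fy=4,interpolation=cv2.INTER_CUBIC)
cv2.imwrite('pics/w1p.png',a)
b=cv2.resize(c['img'][150:260,165:480,::-1],None,fx=2.5,fy=2.5,interpolation=cv2.INTER_CUBIC)
cv2.imwrite('pics/w1b.png',b)
# lids via colour: circle at top, z .074
hsv=cv2.cvtColor(c['img'],cv2.COLOR_RGB2HSV)
def lid(box,h0,h1,smin,n,z=.073):
    m=np.zeros((400,640),np.uint8);x0,y0,x1,y1=box
    s=hsv[y0:y1,x0:x1];hh=s[:,:,0].astype(int)
    ok=((hh>=h0)&(hh<=h1) if h0<h1 else (hh>=h0)|(hh<=h1))&(s[:,:,1]>smin)
    m[y0:y1,x0:x1]=ok*255
    k,_=cv2.findContours(m,cv2.RETR_EXTERNAL,cv2.CHAIN_APPROX_NONE);k=max(k,key=cv2.contourArea)
    P=atz(c,k.reshape(-1,2)+0.0,z)[:,:2];(ce,r)=cv2.minEnclosingCircle((P*1000).astype(np.float32));print(n,ce,r,'centroid',P.mean(0))
    return m
lid((140,50,205,110),170,6,100,'spare')
lid((355,155,415,212),22,35,140,'left')
lid((230,190,285,232),55,90,100,'right')
m=[m for m in models.masks_of('wrist','stand')]
def prt(uv,z): print(np.round(atz(c,uv,z),4).tolist())
for n in ['pusher_grip','pusher_edge','board_edge','jar_left_mid','jar_right_mid','jar_spare_mid','pusher']:
    z={'pusher_grip':.053,'pusher_edge':.015,'board_edge':.12,'pusher':0}.get(n,.037)
    for m in models.landmark_of('wrist',n)[:3]:
        print(n,round(m['confidence'],2),np.round(m['point'],1),np.round(atz(c,[m['point']],z)[0],3))
E
```

```text
spare (478.80938720703125, -223.8888702392578) 50.72932815551758 centroid [ 0.47879637 -0.22031912]
left (599.9725952148438, 16.39325523376465) 10.366606712341309 centroid [0.60074105 0.01633523]
right (641.0762939453125, -131.262451171875) 13.433645248413086 centroid [ 0.63820193 -0.1317928 ]
pusher_grip 0.61 [552.1  73.6] [0.448 0.221 0.053]
pusher_edge 0.69 [525.8 113.2] [0.497 0.22  0.015]
pusher_edge 0.37 [552.3  74.1] [0.444 0.247 0.015]
board_edge 0.68 [319.8 212.1] [ 0.611 -0.051  0.12 ]
board_edge 0.5 [323.  210.5] [ 0.609 -0.048  0.12 ]
jar_left_mid 0.57 [262.6 204.9] [ 0.633 -0.127  0.037]
jar_left_mid 0.55 [386.8 182.7] [0.596 0.037 0.037]
jar_right_mid 0.93 [259.3 218.4] [ 0.653 -0.131  0.037]
jar_right_mid 0.27 [380.6 179.3] [0.591 0.028 0.037]
jar_spare_mid 0.74 [189.2 152.7] [ 0.567 -0.222  0.037]
jar_spare_mid 0.69 [91.7 69.3] [ 0.466 -0.34   0.037]
jar_spare_mid 0.61 [180.7  82.5] [ 0.48  -0.227  0.037]
pusher 0.92 [525.   93.2] [0.47  0.223 0.   ]
```

View pics/w1p.png

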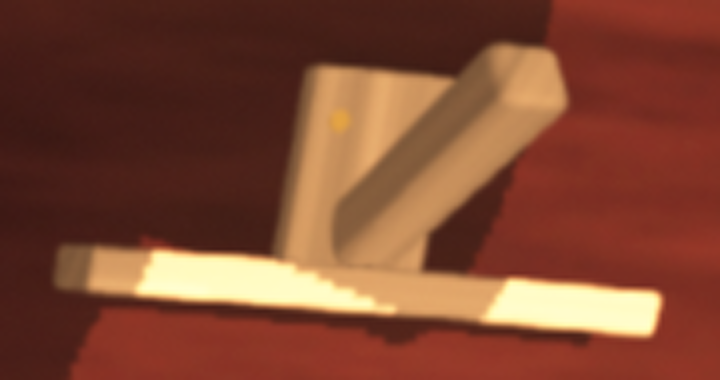

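View pics/w1b.png

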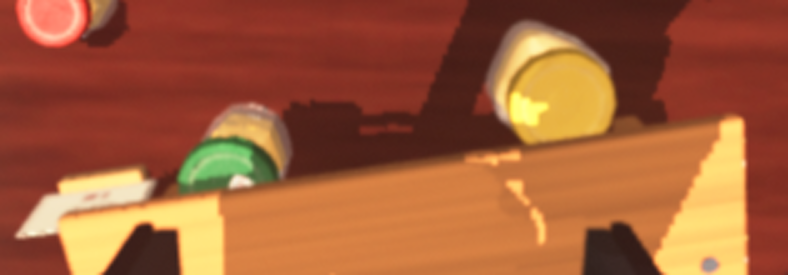

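```bash
python3 - <<'E'
from h import *
import pickle;c=pickle.load(open('w1.pkl','rb'))
A,B=atz(c,[(462.5,113),(603.75,124.25)],.03)
print('blade front',A,B,np.linalg.norm(B-A),'mid',(A+B)/2,'yaw',np.degrees(np.arctan2(-(B-A)[0],(B-A)[1])))
A,B=atz(c,[(189,235.2),(461.8,197.2)],.132)
yaw=np.arctan2(-(B-A)[0],(B-A)[1])
print('board',A,B,np.linalg.norm(B-A),'mid',(A+B)/2,'yaw',np.degrees(yaw))
f=np.array([np.cos(yaw),np.sin(yaw)]);l=np.array([-f[1],f[0]])
O=((A+B)/2)[:2]+.036*f;print('O',O)
for n,uv in(('spare',(171,82)),('left',(389.8,189.2)),('right',(256.2,223))):
    p=atz(c,[uv],.074)[0,:2]; print(n,p,'stand',f@(p-O),l@(p-O))
p=atz(c,[((435+560)/2/1+0,0)],.074)
# handle top end quad crop (500,45),(550,50),(567,100),(505,105)
print('handle top', atz(c,[(440+530/4,40+75/4)],.078))
E
```

```text
blade front [0.50154038 0.1265755  0.03      ] [0.50274545 0.32576076 0.03      ] 0.19918889764928835 mid [0.50214292 0.22616813 0.03      ] yaw -0.34663511971943745
board [ 0.63987024 -0.19197258  0.132     ] [0.58447051 0.09616973 0.132     ] 0.29341970375354254 mid [ 0.61217038 -0.04790142  0.132     ] yaw 10.883178489782333
O [ 0.64752289 -0.04110437]
spare [ 0.48084158 -0.22355889] stand -0.1981321224305417 -0.14770230641609436
left [0.59452276 0.03302451] stand -0.03805081600243546 0.08280240924419463
right [ 0.6452602  -0.12898067] stand -0.018813664345958138 -0.08586856301848221
handle top [[0.43272759 0.2247077  0.078     ]]
```

```bash
python3 - <<'E'
from plan import *
rows([([.480,-.226,.12],pose(10)),([.480,-.226,.028],pose(10))],-1)
E
```

```text
[[0.52, -0.83, 0.9, 0.0, 0.0, -0.09, -1.0], [0.53, -0.82, 0.9, 0.0, 0.0, -0.1, -1.0], [0.54, -0.81, 0.9, 0.0, 0.0, -0.09, -1.0], [0.56, -0.81, 0.9, 0.0, 0.0, -0.1, -1.0], [0.57, -0.79, 0.9, 0.0, 0.0, -0.09, -1.0], [0.58, -0.79, 0.9, 0.0, 0.0, -0.1, -1.0], [0.59, -0.77, 0.9, 0.0, 0.0, -0.09, -1.0], [0.61, -0.77, 0.9, 0.0, 0.0, -0.1, -1.0], [0.0, 0.0, 0.92, 0.0, 0.0, 0.0, -1.0], [0.0, 0.0, 0.92, 0.0, 0.0, 0.0, -1.0], [0.0, 0.0, 0.92, 0.0, 0.0, 0.0, -1.0], [0.0, 0.0, 0.92, 0.0, 0.0, 0.0, -1.0]]
12 rows ends [ 0.48  -0.226  0.028]
```

Call:
send_rows(
  moves=[
    [0.55, -0.8, 0.9, 0, 0, -0.1, -1],
    [0.55, -0.8, 0.9, 0, 0, -0.1, -1],
    [0.55, -0.8, 0.9, 0, 0, -0.1, -1],
    [0.55, -0.8, 0.9, 0, 0, -0.1, -1],
    [0.55, -0.8, 0.9, 0, 0, -0.1, -1],
    [0.6, -0.8, 0.9, 0, 0, -0.1, -1],
    [0.6, -0.8, 0.9, 0, 0, -0.1, -1],
    [0.6, -0.8, 0.9, 0, 0, 0, -1],
    [0, 0, 0, 0, 0, 0, -1],
  ],
)

```text
time_s: 7.42
position: [0.4783, -0.2274, 0.1186]
tcp_rot: [[-0.987, -0.16, -0.003], [-0.16, 0.987, 0.002], [0.002, 0.002, -1.0]]
force: [0.2, 0.3, -0.1]
opening: 0.999
```

```bash
python3 - <<'E'
from plan import *
c=cap('wrist');save(c,'w2.png'); save(cap('side'),'s2.png',(260,120,520,320),3)
rows([([.480,-.226,.028],pose(10))],-1)
E
```

```text
[[0.0, 0.01, 0.92, 0.0, 0.0, -0.02, -1.0], [0.0, 0.01, 0.92, 0.0, 0.0, -0.01, -1.0], [0.0, 0.0, 0.92, 0.0, 0.0, -0.02, -1.0], [-0.01, 0.01, 0.93, 0.0, 0.0, -0.01, -1.0]]
4 rows ends [ 0.48   -0.2259  0.028 ]
```

View pics/w2.png

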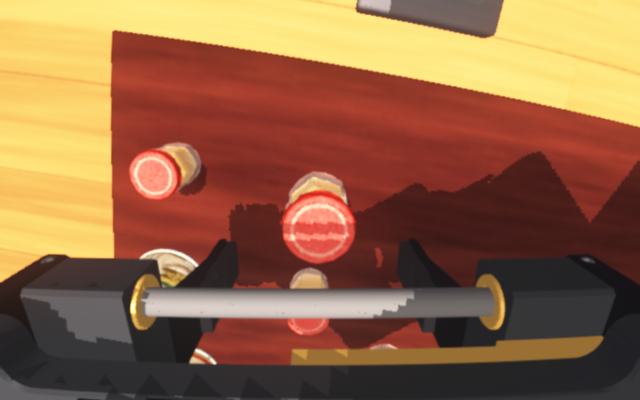

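View pics/s2.png

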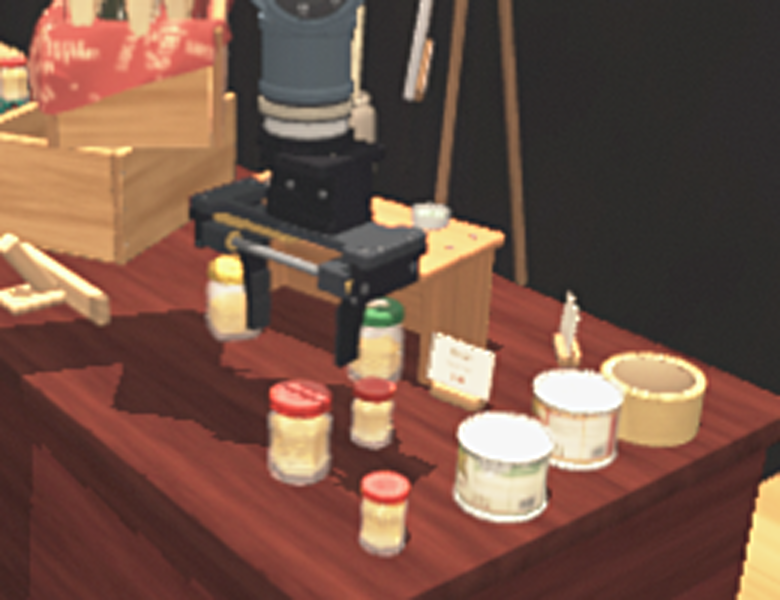

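```bash
python3 - <<'E'
from h import *
c=cap('wrist'); print(atz(c,[(318,229),(284,229),(354,229),(318,263)],.074))
p=cloud(c,np.array([[False]*640]*400)|((np.indices((400,640))[0]>200)&(np.indices((400,640))[0]<255)&(abs(np.indices((400,640))[1]-318)<30)))
print(np.median(p,0))
E
```

```text
[[ 0.48135837 -0.22632873  0.074     ]
 [ 0.48511661 -0.2488889   0.074     ]
 [ 0.47740893 -0.20243518  0.074     ]
 [ 0.50655053 -0.22213791  0.074     ]]
[ 0.48078246 -0.22637645  0.07291662]
```

The wrist picture shows the lid at (318,229), centred between the fingers, with its axis at (0.481,-0.226). I'll go down and grip.

Call:
send_rows(
  moves=[
    [0, 0, 0.9, 0, 0, 0, -1],
    [-0.05, 0, 0.9, 0, 0, 0, -1],
    [-0.05, 0, 0.9, 0, 0, 0, -1],
    [-0.03, 0, 0.92, 0, 0, 0, -1],
    [0, 0, 0, 0, 0, 0, -1],
    [0, 0, 0, 0, 0, 0, 1],
    [0, 0, 0, 0, 0, 0, 1],
    [0, 0, 0, 0, 0, 0, 1],
    [0, 0, 0, 0, 0, 0, 1],
    [0, 0, 0, 0, 0, 0, 1],
    [0, 0, 0, 0, 0, 0, 1],
  ],
)

```text
time_s: 8.95
position: [0.4828, -0.2261, 0.0298]
tcp_rot: [[-0.987, -0.163, 0.0], [-0.163, 0.987, -0.0], [-0.0, -0.0, -1.0]]
force: [0.6, 1.5, 3.2]
opening: 0.57
```

```bash
python3 - <<'E'
from plan import *
s=status.read_state();print(s['position'],s['opening'],s['force'])
rows([([.481,-.226,.07],pose(10)),([.5465,-.058,.07],pose(10)),([.5465,-.058,.030],pose(10))],1)
E
```

```text
[ 0.48282567 -0.2261005   0.02982548] 0.5695853061759669 [0.63633419 1.52004882 3.21028906]
[[0.04, 0.01, -0.8, 0.0, 0.0, -0.03, 1.0], [0.03, 0.01, -0.81, 0.0, 0.0, -0.03, 1.0], [-0.53, 0.88, 0.0, 0.0, 0.0, 0.0, 1.0], [-0.54, 0.88, 0.0, 0.0, 0.0, 0.0, 1.0], [-0.53, 0.88, 0.0, 0.0, 0.0, 0.0, 1.0], [-0.54, 0.88, 0.0, 0.0, 0.0, 0.0, 1.0], [-0.53, 0.88, 0.0, 0.0, 0.0, 0.0, 1.0], [-0.54, 0.88, 0.0, 0.0, 0.0, 0.0, 1.0], [-0.53, 0.88, 0.0, 0.0, 0.0, 0.0, 1.0], [0.0, 0.0, 0.8, 0.0, 0.0, 0.0, 1.0], [0.0, 0.0, 0.8, 0.0, 0.0, 0.0, 1.0]]
11 rows ends [ 0.5464 -0.058   0.0301]
```

Call:
send_rows(
  moves=[
    [0.03, 0, -0.8, 0, 0, 0, 1],
    [0.03, 0, -0.8, 0, 0, 0, 1],
    [-0.53, 0.88, 0, 0, 0, 0, 1],
    [-0.53, 0.88, 0, 0, 0, 0, 1],
    [-0.53, 0.88, 0, 0, 0, 0, 1],
    [-0.53, 0.88, 0, 0, 0, 0, 1],
    [-0.53, 0.88, 0, 0, 0, 0, 1],
    [-0.53, 0.88, 0, 0, 0, 0, 1],
    [-0.53, 0.88, 0, 0, 0, 0, 1],
    [0, 0, 0, 0, 0, 0, 1],
    [0, 0, 0, 0, 0, 0, 1],
  ],
)

```text
time_s: 10.32
position: [0.5471, -0.0595, 0.0691]
tcp_rot: [[-0.987, -0.164, -0.001], [-0.164, 0.987, -0.0], [0.001, 0.0, -1.0]]
force: [0.0, 0.1, -3.0]
opening: 0.565
```

```bash
python3 - <<'E'
from plan import *
s=status.read_state();print(s['position'],s['opening'],s['force'])
c=cap('side');save(c,'s3.png',(280,150,440,290),4.5)
save(cap('scene'),'sc3.png',(260,130,400,250),5)
E
```

```text
[ 0.54706365 -0.05949134  0.06906899] 0.5646340845136539 [ 0.01221881  0.08161839 -2.99849389]
```

View pics/s3.png

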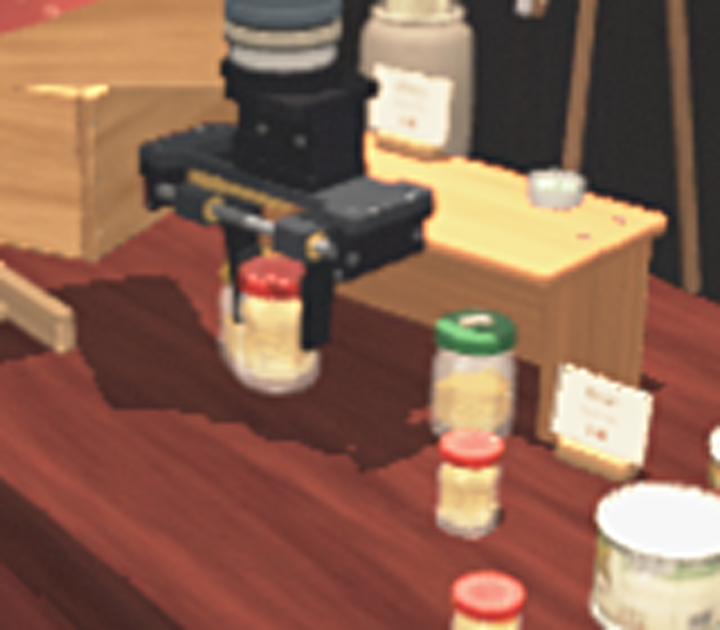

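View pics/sc3.png

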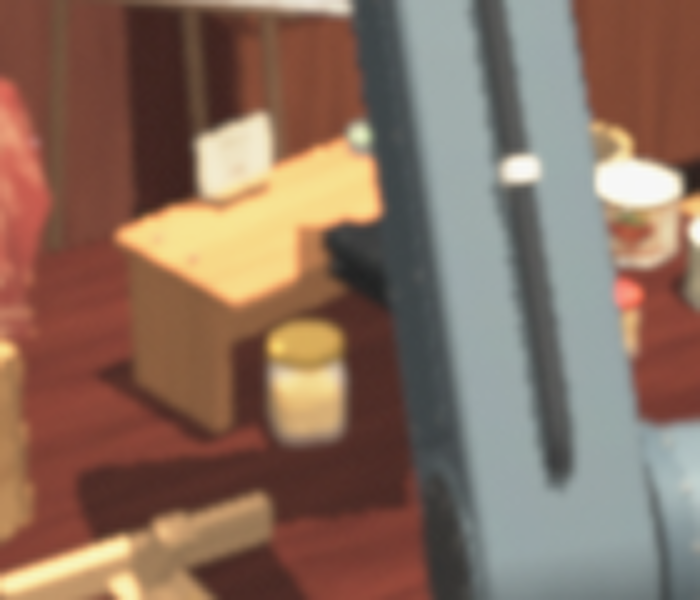

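Call:
send_rows(
  moves=[
    [0, 0, 0.6, 0, 0, 0, 1],
    [0, 0, 0.6, 0, 0, 0, 1],
    [0, 0, 0.25, 0, 0, 0, 1],
    [0, 0, 0.12, 0, 0, 0, 1],
    [0, 0, 0, 0, 0, 0, 1],
  ],
)

```text
time_s: 11.05
position: [0.5478, -0.0593, 0.0303]
tcp_rot: [[-0.987, -0.163, 0.0], [-0.163, 0.987, -0.0], [-0.0, -0.0, -1.0]]
force: [-0.3, 0.9, -3.4]
opening: 0.567
```

Call:
send_rows(
  moves=[
    [0, 0, 0.03, 0, 0, 0, 1],
    [0, 0, 0, 0, 0, 0, 1],
    [0, 0, 0, 0, 0, 0, -0.6],
    [0, 0, 0, 0, 0, 0, -0.6],
    [0, 0, 0, 0, 0, 0, -0.6],
    [0, 0, 0, 0, 0, 0, -0.6],
    [0, 0, -0.5, 0, 0, 0, -0.6],
    [0, 0, -0.9, 0, 0, 0, -0.6],
    [0, 0, -0.9, 0, 0, 0, -0.6],
    [0, 0, -0.9, 0, 0, 0, -0.6],
    [0, 0, -0.9, 0, 0, 0, -0.6],
  ],
)

```text
time_s: 12.42
position: [0.5477, -0.0592, 0.1336]
tcp_rot: [[-0.987, -0.163, 0.001], [-0.163, 0.987, -0.0], [-0.001, -0.0, -1.0]]
force: [-0.1, -0.0, -0.2]
opening: 0.801
```

```bash
python3 - <<'E'
from plan import *
c=cap('wrist');save(c,'w4.png')
c=cap('side');save(c,'s4.png',(230,150,440,290),3.6)
y,l=0,35
# pusher grasp: grip at (.4485,.226,.053); TCP = grip + .019*z_tool ; pre: back off 90mm along tool
for lean in (30,35):
    N=pose(0,lean); z=N[:,2]; g=np.array([.4485,.226,.055]); print(lean,g+.019*z)
    if lean==35: rows([([.45,.0,.22],pose(5,10)),(g+.019*z-.10*z,N)],-1)
E
```

```text
30 [0.458      0.226      0.03854552]
35 [0.45939795 0.226      0.03943611]
[[0.88, 0.75, -0.86, 0.01, -0.24, 0.11, -1.0], [0.86, 0.73, -0.89, 0.0, -0.24, 0.11, -1.0], [0.83, 0.72, -0.93, 0.01, -0.24, 0.11, -1.0], [0.81, 0.7, -0.97, 0.0, -0.25, 0.11, -1.0], [0.18, 0.92, 0.37, 0.02, -0.25, 0.05, -1.0], [0.2, 0.92, 0.36, 0.02, -0.25, 0.05, -1.0], [0.23, 0.91, 0.35, 0.02, -0.25, 0.05, -1.0], [0.25, 0.91, 0.33, 0.02, -0.25, 0.05, -1.0], [0.27, 0.91, 0.32, 0.02, -0.25, 0.04, -1.0], [0.29, 0.91, 0.3, 0.02, -0.25, 0.05, -1.0], [0.31, 0.91, 0.29, 0.02, -0.25, 0.04, -1.0], [0.33, 0.91, 0.27, 0.02, -0.25, 0.05, -1.0]]
[[0.35, 0.91, 0.25, 0.02, -0.25, 0.04, -1.0], [0.36, 0.92, 0.23, 0.01, -0.24, 0.05, -1.0]]
14 rows ends [0.4022 0.2261 0.1213]
```

View pics/s4.png

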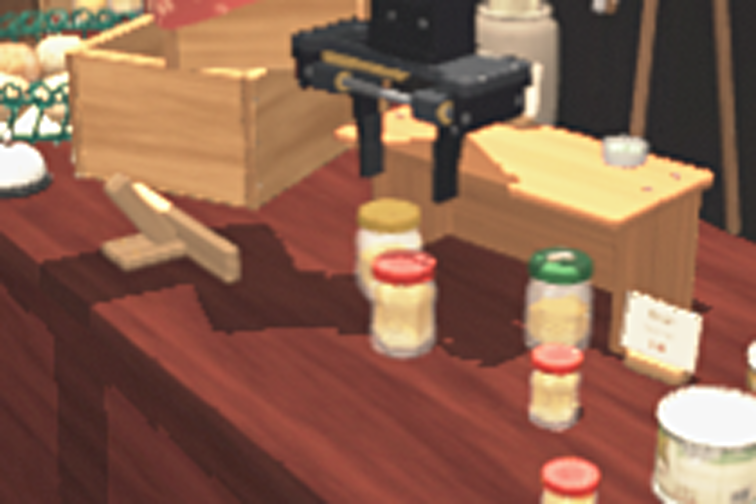

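View pics/w4.png

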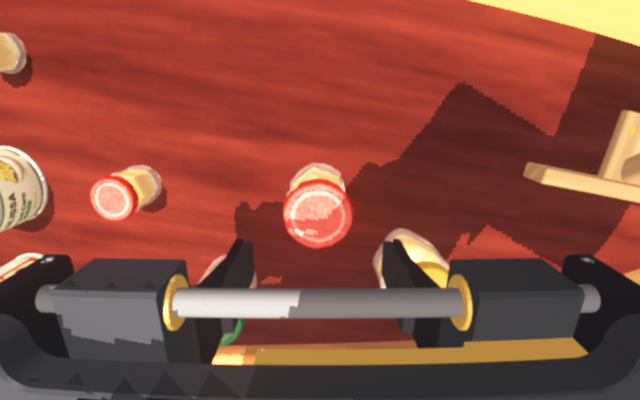

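The spare stands upright in the gap at (318,212) in the wrist view, and nothing else has moved. Next is the approach to the pusher with a lean.

Call:
send_rows(
  moves=[
    [0.9, 0.75, -0.9, 0, -0.25, 0.1, -1],
    [0.85, 0.75, -0.9, 0, -0.25, 0.1, -1],
    [0.85, 0.7, -0.9, 0, -0.25, 0.1, -1],
    [0.8, 0.7, -0.9, 0, -0.25, 0.1, -1],
    [0.2, 0.9, 0.35, 0, -0.25, 0.05, -1],
    [0.2, 0.9, 0.35, 0, -0.25, 0.05, -1],
    [0.25, 0.9, 0.35, 0, -0.25, 0.05, -1],
    [0.25, 0.9, 0.35, 0, -0.25, 0.05, -1],
    [0.25, 0.9, 0.3, 0, -0.25, 0.05, -1],
    [0.3, 0.9, 0.3, 0, -0.25, 0.05, -1],
    [0.3, 0.9, 0.3, 0, -0.25, 0.05, -1],
    [0.3, 0.9, 0.3, 0, -0.25, 0.05, -1],
  ],
)

```text
time_s: 14.02
position: [0.4131, 0.1712, 0.1576]
tcp_rot: [[-0.883, -0.043, 0.468], [-0.013, 0.998, 0.067], [-0.469, 0.053, -0.881]]
force: [0.3, 0.0, 0.7]
opening: 1.001
```

```bash
python3 - <<'E'
from plan import *
s=status.read_state();print(s['joint_positions'])
c=cap('wrist');save(c,'w5.png')
N=pose(0,35); z=N[:,2]; g=np.array([.4485,.226,.055])
rows([(g+.019*z-.10*z,N)],-1)
for n in ['pusher_grip','pusher_edge']:
    for m in models.landmark_of('wrist',n)[:3]:
        print(n,round(m['confidence'],2),np.round(m['point'],1),np.round(atz(c,[m['point']],.053 if 'grip' in n else .015)[0],3))
E
```

```text
[ 8.13564643e+00  2.02670827e+01  1.31439683e+02  6.75185223e+00
  1.08088503e-01 -9.03147425e+01]
[[0.38, 0.7, 0.41, 0.13, -0.22, 0.02, -1.0], [0.4, 0.7, 0.38, 0.13, -0.23, 0.02, -1.0], [0.41, 0.71, 0.35, 0.14, -0.22, 0.01, -1.0]]
3 rows ends [0.4021 0.2259 0.1214]
pusher_grip 0.81 [372.6 173.5] [0.442 0.224 0.053]
pusher_edge 0.84 [360.6 187.7] [0.494 0.226 0.015]
```

View pics/w5.png

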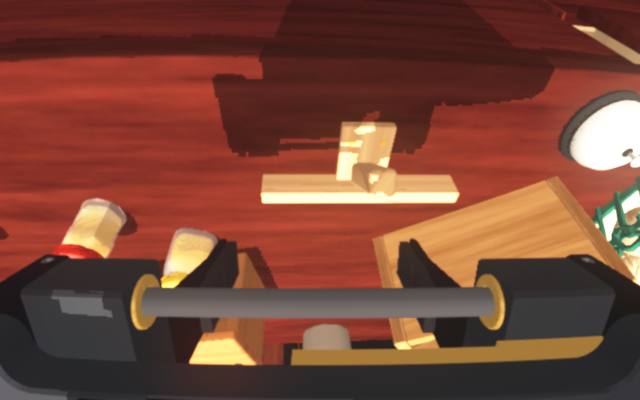

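```bash
python3 - <<'E'
import numpy as np
from scipy.optimize import least_squares
D=[((30.278,82.157,67.689),(.214,.586,.222)),((22.016,83.396,74.68),(.57537,-.05518,.29977)),((20.267,131.44,.108),(.4131,.1712,.1576))]
def fk(p,j):
    a,h,L1,L2,d=p;j=np.radians(j);s=np.cumsum(j)
    return a+L1*np.sin(s[0])+L2*np.sin(s[1])+d*np.sin(s[2]), h+L1*np.cos(s[0])+L2*np.cos(s[1])+d*np.cos(s[2])
def res(p):
    o=[]
    for j,P in D:
        r=np.sqrt(P[0]**2+P[1]**2-.111**2); x,z=fk(p,j); o+=[x-r,z-P[2]]
    return o+[ (p[0])*.02,(p[2]-p[3])*.01]
f=least_squares(res,[0,.2,.45,.45,.25]);print(f.x,f.fun)
p=f.x
def ik(r,z,lean):
    x=np.sqrt(r*r-.111**2);a,h,L1,L2,d=p
    l=np.radians(lean); wx=x-d*np.sin(l)-a; wz=z+d*np.cos(l)-h
    D2=wx*wx+wz*wz; c=(D2-L1**2-L2**2)/(2*L1*L2)
    if abs(c)>1: return None
    j3=np.arccos(c); j2=np.arctan2(wx,wz)-np.arctan2(L2*np.sin(j3),L1+L2*np.cos(j3))
    j2,j3=np.degrees([j2,j3]); return np.round([j2,j3,180-lean-j2-j3],1)
for n,P in(('pre',(.402,.226,.121)),('pre60',(.4365,.226,.072)),('grasp',(.4594,.226,.0394)),('start',(.44,-.08,.0394)),('mid',(.52,-.06,.0394)),('push',(.60,-.05,.0394))):
    print(n,[(l,ik(np.hypot(*P[:2]),P[2],l)) for l in (25,28,32,35,40,45)])
E
```

```text
[ 0.13880394 -0.12300338  0.52218829  0.23497472  0.00608043] [ 0.00536807  0.01019779 -0.00618215 -0.00719031  0.00075856 -0.00300748
  0.00277608  0.00287214]
pre [(25, array([ 25.7, 134.5,  -5.2])), (28, array([ 25.7, 134.5,  -8.2])), (32, array([ 25.7, 134.6, -12.4])), (35, array([ 25.7, 134.7, -15.5])), (40, array([ 25.8, 134.9, -20.6])), (45, array([ 25.8, 135. , -25.8]))]
pre60 [(25, array([ 34.3, 135.1, -14.4])), (28, array([ 34.3, 135.2, -17.5])), (32, array([ 34.3, 135.3, -21.6])), (35, array([ 34.3, 135.4, -24.7])), (40, array([ 34.4, 135.5, -29.9])), (45, array([ 34.4, 135.6, -35.1]))]
grasp [(25, array([ 39.7, 134.2, -19. ])), (28, array([ 39.7, 134.3, -22.1])), (32, array([ 39.8, 134.4, -26.2])), (35, array([ 39.8, 134.5, -29.3])), (40, array([ 39.8, 134.7, -34.5])), (45, array([ 39.9, 134.8, -39.7]))]
start [(25, array([ 40.3, 150.9, -36.2])), (28, array([ 40.3, 151.1, -39.4])), (32, array([ 40.4, 151.2, -43.6])), (35, array([ 40.4, 151.3, -46.7])), (40, array([ 40.5, 151.5, -52. ])), (45, array([ 40.6, 151.6, -57.3]))]
mid [(25, array([ 40. , 131.5, -16.5])), (28, array([ 40. , 131.6, -19.6])), (32, array([ 40. , 131.7, -23.7])), (35, array([ 40. , 131.8, -26.8])), (40, array([ 40. , 131.9, -32. ])), (45, array([ 40.1, 132. , -37.1]))]
push [(25, array([ 42.9, 113.2,  -1.1])), (28, array([ 42.9, 113.3,  -4.2])), (32, array([ 42.9, 113.4,  -8.3])), (35, array([ 42.9, 113.5, -11.4])), (40, array([ 42.9, 113.6, -16.5])), (45, array([ 42.9, 113.7, -21.7]))]
```

Call:
send_rows(
  moves=[
    [0, 0, 0, 0, 0, 0, -1],
    [0, 0, 0, 0, 0, 0, -1],
  ],
)

```text
time_s: 14.42
position: [0.4163, 0.17, 0.1595]
tcp_rot: [[-0.88, -0.041, 0.473], [-0.011, 0.998, 0.066], [-0.475, 0.053, -0.878]]
force: [0.1, 0.2, 0.4]
opening: 1.0
```

```bash
python3 - <<'E'
from plan import *
s=status.read_state();print(s['joint_positions'],s['position'],np.round(s['tcp_rot'],3))
# expected commanded
p=np.array([.5477,-.0592,.1336]);M=pose(9.4)
for a in [[0.9,0.75,-0.9,0,-0.25,0.1],[0.85,0.75,-0.9,0,-0.25,0.1],[0.85,0.7,-0.9,0,-0.25,0.1],[0.8,0.7,-0.9,0,-0.25,0.1],[0.2,0.9,0.35,0,-0.25,0.05],[0.2,0.9,0.35,0,-0.25,0.05],[0.25,0.9,0.35,0,-0.25,0.05],[0.25,0.9,0.35,0,-0.25,0.05],[0.25,0.9,0.3,0,-0.25,0.05],[0.3,0.9,0.3,0,-0.25,0.05],[0.3,0.9,0.3,0,-0.25,0.05],[0.3,0.9,0.3,0,-0.25,0.05]]:
    p=p+M@np.array(a[:3])*.025;M=M@R.from_rotvec(np.array(a[3:])*10,degrees=True).as_matrix()
print(p,np.round(M,3))
E
```

```text
[ 7.91503003e+00  2.01228816e+01  1.31261477e+02  6.85428793e+00
  5.78495425e-02 -9.05171028e+01] [0.41631192 0.16998416 0.15950883] [[-0.88  -0.041  0.473]
 [-0.011  0.998  0.066]
 [-0.475  0.053 -0.878]]
[0.40850247 0.17895521 0.14218362] [[-0.867 -0.029  0.498]
 [-0.011  0.999  0.04 ]
 [-0.499  0.03  -0.866]]
```

The arm is held at joint 5's lower limit (0°), so this lean isn't reachable here. I'll move at a smaller lean and log the joints to identify the reachable region.

```bash
python3 - <<'E'
from plan import *
N=pose(0,20); z=N[:,2]; g=np.array([.4485,.226,.055])
rows([(g+.019*z-.09*z,N)],-1)
E
```

```text
[[0.14, 0.71, 0.54, 0.12, 0.28, 0.03, -1.0], [0.12, 0.73, 0.53, 0.13, 0.28, 0.03, -1.0], [0.09, 0.74, 0.53, 0.12, 0.27, 0.03, -1.0]]
3 rows ends [0.4242 0.2261 0.1216]
```

Call:
send_rows(
  moves=[
    [0.15, 0.7, 0.5, 0.1, 0.3, 0, -1],
    [0.1, 0.75, 0.5, 0.1, 0.3, 0, -1],
    [0.1, 0.75, 0.5, 0.1, 0.25, 0, -1],
    [0, 0, 0, 0, 0, 0, -1],
  ],
)

```text
time_s: 14.92
position: [0.4213, 0.2215, 0.1308]
tcp_rot: [[-0.931, -0.032, 0.363], [-0.02, 0.999, 0.036], [-0.364, 0.026, -0.931]]
force: [-0.7, -1.0, 0.1]
opening: 0.999
```

```bash
python3 - <<'E'
from plan import *
s=status.read_state();print(s['joint_positions'].tolist() if hasattr(s['joint_positions'],'tolist') else s['joint_positions'],s['position'],np.round(s['tcp_rot'],3))
N=pose(0,20); z=N[:,2]; g=np.array([.4485,.226,.055])
rows([(g+.019*z-.05*z,N)],-1)
E
```

```text
[16.9424244392928, 24.849479295408663, 123.08479951853062, -20.54277278408052, 11.789246294503839, -55.217944370432214] [0.4213188  0.22148989 0.13081708] [[-0.931 -0.032  0.363]
 [-0.02   0.999  0.036]
 [-0.364  0.026 -0.931]]
[[0.03, 0.06, 0.99, 0.1, 0.07, 0.06, -1.0], [0.02, 0.07, 1.0, 0.1, 0.06, 0.06, -1.0]]
2 rows ends [0.4379 0.226  0.084 ]
```

```bash
cat > kin.py <<'E'
import numpy as np
from scipy.optimize import least_squares
from scipy.spatial.transform import Rotation as R
D=[((59.672,30.278,82.157,0.001,67.689,-10.227),(.214,.586,.222)),((-16.562,22.016,83.396,.0238,74.68,-108.966),(.57537,-.05518,.29977)),((7.915,20.123,131.261,6.854,.058,-90.517),(.4163,.16998,.1595)),((8.1356,20.267,131.44,6.752,.108,-90.315),(.4131,.1712,.1576)),
((16.9424244392928, 24.849479295408663, 123.08479951853062, -20.54277278408052, 11.789246294503839, -55.217944370432214),(0.4213188,0.22148989,0.13081708))]
import json,os
if os.path.exists('D.json'): D+= [tuple(map(tuple,x)) for x in json.load(open('D.json'))]
def Ry(a): return R.from_euler('y',a,degrees=True).as_matrix()
def Rz(a): return R.from_euler('z',a,degrees=True).as_matrix()
def fk(p,j,rot=False):
    a,h,L1,L2,d,lat,e=p
    A=Ry(j[1]);B=Ry(j[1]+j[2]);C=B@Rz(j[3])@Ry(j[4])
    x=np.array([a,lat,h])+A@[0,0,L1]+B@[e,0,L2]+C@[0,0,d]
    if rot: return Rz(j[0])@x, Rz(j[0])@C@Rz(j[5])
    return Rz(j[0])@x
P0=np.array([0,.2,.4,.4,.25,.111,0.])
W=np.array([.3,.01,.01,.01,.03,1e-3,.3])*.003
def fit():
    f=least_squares(lambda p:np.r_[np.concatenate([fk(p,j)-P for j,P in D]),(p-P0)*W],P0); return f.x,f.fun
def ik(p,pos,M,j0):
    def r(j):
        x,N=fk(p,j,True);return np.r_[(x-pos)*10,R.from_matrix(N.T@M).as_rotvec()]
    lo=np.array([-176,-43,12.5,-82,0.,-163]);hi=np.array([176,126,139.9,262,151,163])
    f=least_squares(r,np.clip(j0,lo+.1,hi-.1),bounds=(lo,hi));return f.x,f.cost
E
python3 - <<'E'
from kin import *
p,r=fit();print(np.round(p,4));print(np.round(r[:15]*1000,1))
for j,P in D[1:2]+D[-1:]: print(np.round(fk(p,j,True)[1],3))
E
```

```text
[0.0014 0.2762 0.5847 0.3914 0.3047 0.111  0.1137]
[ 0.2 -0.  -0.1 -0.   0.   0.1  0.1  0.  -0.   0.   0.1 -0.1 -0.1  0.
  0.1]
[[ 0.042 -0.999 -0.001]
 [-0.999 -0.042  0.001]
 [-0.001  0.001 -1.   ]]
[[ 0.032 -0.931  0.363]
 [-0.999 -0.02   0.036]
 [-0.026 -0.364 -0.931]]
```

The kinematic fit is accurate to 0.1 mm. I'll use it to see which leans are reachable, and on which branch.

```bash
cat >> kin.py <<'E'
def tool2model(N): return np.c_[-N[:,1],N[:,0],N[:,2]]
E
python3 - <<'E'
from kin import *
from plan import pose
p,_=fit()
O=np.array([.645,-.041]);yw=10
f=np.array([np.cos(np.radians(yw)),np.sin(np.radians(yw))])
def show(n,edge,yaw,lean,z=.055):
    ff=np.array([np.cos(np.radians(yaw)),np.sin(np.radians(yaw))])
    g=np.r_[edge-.0535*ff,z]; N=pose(yaw,lean); t=g+.019*N[:,2]
    out=[]
    for j0 in ([0,40,110,0,10,-90],[0,40,110,180,10,90],[0,40,110,90,10,-90],[0,40,110,-60,10,-60],[0,40,110,60,10,-150],[0,40,110,180,20,-90]):
        j,c=ik(p,t,tool2model(N),j0)
        if c<1e-6 and not any(np.allclose(j,k,atol=1) for k in out): out.append(np.round(j,0))
    print(n,lean,[o.astype(int).tolist() for o in out])
for lean in (0,10,15,20,25,30,35,40):
    show('grasp',np.array([.502,.226]),0,lean)
    for x in (-.30,-.14,-.07,0): show('push%.2f'%x,O+x*f,yw,lean)
E
```

```text
grasp 0 [[14, 39, 108, 0, 33, -76]]
push-0.30 0 [[-40, 37, 135, 0, 8, -140]]
push-0.14 0 [[-23, 38, 114, 0, 29, -123]]
push-0.07 0 [[-19, 40, 104, 0, 36, -119]]
push0.00 0 [[-16, 43, 94, 0, 43, -116]]
grasp 10 [[16, 38, 114, -8, 18, -67]]
push-0.30 10 []
push-0.14 10 [[-27, 37, 120, 23, 16, -149]]
push-0.07 10 [[-22, 39, 111, 14, 22, -134]]
push0.00 10 [[-18, 41, 101, 10, 29, -126]]
grasp 15 [[16, 38, 117, -23, 11, -52]]
push-0.30 15 []
push-0.14 15 []
push-0.07 15 [[-24, 39, 114, 30, 16, -152]]
push0.00 15 [[-19, 41, 105, 19, 22, -136]]
grasp 20 [[17, 39, 120, -75, 6, 2]]
push-0.30 20 []
push-0.14 20 [[-32, 39, 127, 95, 13, 134]]
push-0.07 20 []
push0.00 20 [[-21, 41, 108, 37, 17, -155]]
grasp 25 [[18, 40, 123, 226, 11, 61]]
push-0.30 25 []
push-0.14 25 [[-34, 41, 130, 119, 20, 108]]
push-0.07 25 [[-27, 40, 121, 97, 15, 139]]
push0.00 25 []
grasp 30 [[19, 42, 126, 210, 19, 78]]
push-0.30 30 []
push-0.14 30 [[-37, 44, 134, 129, 28, 94]]
push-0.07 30 [[-29, 42, 124, 118, 21, 115]]
push0.00 30 [[-23, 43, 115, 100, 16, 140]]
grasp 35 [[21, 45, 128, 205, 29, 85]]
push-0.30 35 []
push-0.14 35 [[-40, 48, 137, 134, 38, 85]]
push-0.07 35 [[-31, 45, 127, 129, 29, 101]]
push0.00 35 [[-25, 44, 118, 120, 22, 119]]
grasp 40 [[22, 48, 131, 202, 39, 89]]
push-0.30 40 []
push-0.14 40 [[-43, 52, 140, 136, 48, 77]]
push-0.07 40 [[-34, 48, 130, 134, 38, 93]]
push0.00 40 [[-27, 46, 120, 130, 30, 106]]
```

The wanted 35° lean is only reachable on the flipped wrist branch (j4≈205°, j6≈85°). I'll plan a joint-space path around the singularity, keeping j5≈22°, and turn it into tool-frame rows.

```bash
cat > jpath.py <<'E'
from kin import *
from plan import pose,status
P,_=fit()
def m2t(C): return np.c_[C[:,1],-C[:,0],C[:,2]]
def tfk(j):
    x,C=fk(P,j,True);return x,m2t(C)
def jrows(wps,grip,start=None,smax=.95):
    j=np.array(status.read_state()['joint_positions'] if start is None else start,float)
    x,M=tfk(j); out=[]
    for w in wps:
        w=np.array(w,float)
        n=1
        while True:
            ok=True;prev=tfk(j)
            for k in range(1,n+1):
                cur=tfk(j+(w-j)*k/n); d=prev[1].T@(cur[0]-prev[0])/.025;r=R.from_matrix(prev[1].T@cur[1]).as_rotvec(degrees=True)/10
                if max(abs(d).max(),np.linalg.norm(r),)>smax: ok=False;break
                prev=cur
            if ok: break
            n+=1
        for k in range(1,n+1):
            cx,cM=tfk(j+(w-j)*k/n)
            a=np.round(M.T@(cx-x)/.025,2);b=np.round(R.from_matrix(M.T@cM).as_rotvec(degrees=True)/10,2)
            out.append([*a,*b,grip]);x=x+M@a*.025;M=M@R.from_rotvec(b*10,degrees=True).as_matrix()
            if k%6==0 or k==n: print(' ',np.round(j+(w-j)*k/n,0),np.round(x,3),'lean',round(np.degrees(np.arccos(-M[2,2])),0))
        j=w
    for i in range(0,len(out),12): print([[float(v)+0 for v in o] for o in out[i:i+12]])
    print(len(out))
E
python3 - <<'E'
from jpath import *
N=pose(0,35);z=N[:,2];g=np.array([.4485,.226,.055])
for b in (.06,.10):
    j,c=ik(P,g+.019*z-b*z,tool2model(N),[20,40,125,205,25,85]);print(b,np.round(j,1),c)
print(tfk([5,10,118,0,22,-90])[0],tfk([5,10,118,200,22,90])[0],tfk([5,10,118,100,22,90])[0])
jp=j
jrows([[5,10,118,0,22,-90],[8,10,118,205,22,85],jp],-1)
E
```

```text
0.06 [ 22.9  36.8 131.7 212.2  24.7  79.3] 9.916364465953295e-20
0.1 [ 24.6  30.8 133.  221.2  21.2  71.3] 1.4923989271363228e-23
[0.48212485 0.15361845 0.25749068] [0.62130286 0.12661075 0.43193972] [0.55448259 0.27277533 0.36304441]
  [  5.  10. 118.   0.  22. -90.] [0.482 0.154 0.257] lean 30.0
  [  5.  10. 118.  31.  22. -64.] [0.485 0.216 0.27 ] lean 34.0
  [  6.  10. 118.  62.  22. -38.] [0.506 0.265 0.305] lean 45.0
  [  6.  10. 118.  92.  22. -11.] [0.538 0.286 0.351] lean 56.0
  [  7.  10. 118. 123.  22.  15.] [0.574 0.277 0.396] lean 66.0
  [  7.  10. 118. 154.  22.  41.] [0.602 0.239 0.428] lean 72.0
  [  8.  10. 118. 184.  22.  68.] [0.615 0.186 0.437] lean 74.0
  [  8.  10. 118. 205.  22.  85.] [0.613 0.149 0.429] lean 72.0
  [ 14.  17. 123. 210.  22.  80.] [0.564 0.191 0.309] lean 60.0
  [ 19.  24. 128. 216.  21.  76.] [0.491 0.218 0.205] lean 47.0
  [ 25.  31. 133. 221.  21.  71.] [0.402 0.226 0.121] lean 35.0
[[-0.94, -0.58, -0.68, 0.03, -0.17, -0.05, -1.0], [-0.89, -0.57, -0.71, 0.01, -0.17, -0.05, -1.0], [-0.84, -0.56, -0.73, 0.0, -0.16, -0.07, -1.0], [-0.8, -0.54, 
[... 1985 characters left out ...]
.01, 0.02, 0.21, -0.07, -1.0]]
[[0.9, 0.05, 0.01, 0.01, 0.22, -0.06, -1.0], [0.9, 0.05, 0.01, 0.02, 0.21, -0.07, -1.0], [0.89, 0.04, 0.01, 0.01, 0.21, -0.08, -1.0], [0.89, 0.04, 0.02, 0.02, 0.21, -0.08, -1.0], [0.88, 0.04, 0.01, 0.02, 0.22, -0.08, -1.0], [0.87, 0.03, 0.01, 0.03, 0.2, -0.08, -1.0], [0.86, 0.03, 0.01, 0.02, 0.21, -0.09, -1.0], [0.86, 0.02, 0.02, 0.03, 0.21, -0.09, -1.0], [0.84, 0.02, 0.01, 0.03, 0.2, -0.1, -1.0], [0.84, 0.01, 0.01, 0.03, 0.21, -0.1, -1.0], [0.84, 0.01, 0.02, 0.03, 0.2, -0.1, -1.0], [0.82, 0.0, 0.01, 0.03, 0.2, -0.11, -1.0]]
[[0.81, -0.01, 0.02, 0.04, 0.2, -0.11, -1.0], [0.81, -0.01, 0.02, 0.04, 0.2, -0.11, -1.0], [0.8, -0.02, 0.01, 0.05, 0.19, -0.11, -1.0]]
63
```

```bash
python3 - <<'E'
from jpath import *
N=pose(0,35);z=N[:,2];g=np.array([.4485,.226,.055])
jp,c=ik(P,g+.019*z-.1*z,tool2model(N),[20,40,125,205,25,85])
jrows([[-12,4,122,0,18,-90],[-5,4,122,205,18,85],jp],-1)
E
```

```text
[ -2.  11. 122.  -7.  16. -78.] [0.479 0.081 0.238] lean 31.0
  [-12.   4. 122.   0.  18. -90.] [0.484 0.011 0.291] lean 36.0
  [-11.   4. 122.  31.  18. -64.] [0.5   0.065 0.302] lean 39.0
  [-10.   4. 122.  62.  18. -38.] [0.526 0.105 0.331] lean 47.0
  [ -9.   4. 122.  92.  18. -11.] [0.554 0.121 0.37 ] lean 57.0
  [ -8.   4. 122. 123.  18.  15.] [0.577 0.113 0.408] lean 65.0
  [ -7.   4. 122. 154.  18.  41.] [0.59  0.084 0.435] lean 70.0
  [ -6.   4. 122. 184.  18.  68.] [0.589 0.045 0.443] lean 72.0
  [ -5.   4. 122. 205.  18.  85.] [0.581 0.021 0.436] lean 71.0
  [  4.  12. 125. 210.  19.  81.] [0.556 0.104 0.324] lean 59.0
  [ 14.  21. 129. 215.  20.  76.] [0.499 0.174 0.222] lean 48.0
  [ 23.  29. 132. 220.  21.  72.] [0.417 0.221 0.134] lean 37.0
  [ 25.  31. 133. 221.  21.  71.] [0.402 0.226 0.121] lean 35.0
[[-0.77, -0.88, -0.48, 0.06, -0.16, 0.15, -1.0], [-0.75, -0.9, -0.49, 0.07, -0.16, 0.15, -1.0], [-0.71, -0.91, -0.48, 0.07, -0.16, 0.14, -1.0], [-0.68, -0.91, -0.48, 0.08, -0.17, 0.13, -1.0], [-0.65, -0.92, -0.49, 0.09, -0.16, 0.13, -1.0], [-0.62, -0.92, -0.49, 0.09, -0
[... 2123 characters left out ...]
4, 0.21, -0.09, -1.0], [0.9, 0.28, 0.06, -0.04, 0.21, -0.1, -1.0], [0.89, 0.28, 0.07, -0.04, 0.2, -0.1, -1.0], [0.88, 0.28, 0.06, -0.03, 0.2, -0.1, -1.0], [0.88, 0.27, 0.06, -0.03, 0.21, -0.12, -1.0], [0.88, 0.26, 0.05, -0.03, 0.2, -0.11, -1.0], [0.87, 0.26, 0.06, -0.02, 0.19, -0.13, -1.0], [0.86, 0.25, 0.06, -0.02, 0.2, -0.13, -1.0]]
[[0.86, 0.24, 0.05, -0.02, 0.19, -0.13, -1.0], [0.85, 0.24, 0.05, -0.01, 0.2, -0.14, -1.0], [0.84, 0.23, 0.06, -0.01, 0.18, -0.14, -1.0], [0.83, 0.22, 0.05, -0.01, 0.19, -0.15, -1.0], [0.83, 0.21, 0.05, 0.0, 0.18, -0.15, -1.0], [0.82, 0.2, 0.05, 0.0, 0.19, -0.16, -1.0], [0.81, 0.19, 0.05, 0.01, 0.18, -0.16, -1.0], [0.81, 0.19, 0.06, 0.01, 0.17, -0.16, -1.0]]
68
```

Call:
send_rows(
  moves=[
    [-0.77, -0.9, -0.48, 0.06, -0.16, 0.15, -1],
    [-0.75, -0.9, -0.48, 0.07, -0.16, 0.15, -1],
    [-0.7, -0.9, -0.48, 0.07, -0.16, 0.14, -1],
    [-0.68, -0.9, -0.48, 0.08, -0.17, 0.13, -1],
    [-0.65, -0.9, -0.49, 0.09, -0.16, 0.13, -1],
    [-0.62, -0.92, -0.49, 0.09, -0.17, 0.12, -1],
    [-0.6, -0.92, -0.49, 0.1, -0.17, 0.12, -1],
    [-0.57, -0.92, -0.5, 0.11, -0.17, 0.1, -1],
    [-0.54, -0.92, -0.5, 0.11, -0.17, 0.1, -1],
    [0, 0.4, 0, -0.17, 0.01, 0.9, -1],
    [0.04, 0.4, 0, -0.17, 0.02, 0.9, -1],
    [0.06, 0.4, 0, -0.16, 0.03, 0.9, -1],
  ],
)

```text
time_s: 16.42
position: [0.4888, 0.0381, 0.2924]
tcp_rot: [[-0.625, 0.503, 0.597], [0.603, 0.797, -0.04], [-0.496, 0.335, -0.801]]
force: [0.3, 0.5, 0.5]
opening: 1.003
```

```bash
python3 - <<'E'
from jpath import *
s=status.read_state();print(np.round(s['joint_positions'],1),s['time_s'])
jrows([[-5,4,122,205,18,85]],-1)
E
```

```text
[-11.6   4.1 122.2  15.2  17.9 -76.7] 16.425
  [-11.   4. 122.  46.  18. -50.] [0.511 0.086 0.313] lean 43.0
  [ -9.   4. 122.  77.  18. -24.] [0.539 0.115 0.348] lean 52.0
  [ -8.   4. 122. 108.  18.   2.] [0.566 0.119 0.389] lean 61.0
  [ -7.   4. 122. 138.  18.  28.] [0.585 0.1   0.423] lean 68.0
  [ -6.   4. 122. 169.  18.  54.] [0.591 0.065 0.441] lean 72.0
  [ -5.   4. 122. 200.  18.  81.] [0.583 0.026 0.439] lean 71.0
  [ -5.   4. 122. 205.  18.  85.] [0.581 0.021 0.436] lean 71.0
[[0.1, 0.38, -0.01, -0.16, 0.05, 0.91, -1.0], [0.14, 0.36, -0.01, -0.16, 0.06, 0.91, -1.0], [0.16, 0.35, -0.01, -0.15, 0.07, 0.91, -1.0], [0.2, 0.33, -0.01, -0.14, 0.09, 0.91, -1.0], [0.22, 0.3, -0.01, -0.13, 0.1, 0.92, -1.0], [0.24, 0.29, 0.0, -0.13, 0.1, 0.91, -1.0], [0.27, 0.26, -0.01, -0.11, 0.12, 0.91, -1.0], [0.28, 0.23, 0.0, -0.11, 0.13, 0.91, -1.0], [0.3, 0.2, -0.01, -0.09, 0.13, 0.91, -1.0], [0.32, 0.18, 0.0, -0.08, 0.14, 0.92, -1.0], [0.32, 0.14, -0.01, -0.07, 0.14, 0.91, -1.0], [0.33, 0.12, 0.0, -0.06, 0.15, 0.91, -1.0]]
[[0.33, 0.09, -0.01, -0.05, 0.15, 0.92, -1.0], [0.33, 0.06, 0.0, -0.0
[... 364 characters left out ...]
0.92, -1.0], [0.26, -0.13, -0.01, 0.06, 0.13, 0.92, -1.0], [0.24, -0.15, -0.01, 0.07, 0.12, 0.92, -1.0]]
[[0.23, -0.15, 0.0, 0.09, 0.12, 0.92, -1.0], [0.22, -0.17, -0.01, 0.09, 0.12, 0.91, -1.0], [0.2, -0.18, -0.01, 0.09, 0.1, 0.92, -1.0], [0.19, -0.19, -0.02, 0.11, 0.1, 0.92, -1.0], [0.18, -0.2, -0.01, 0.11, 0.09, 0.92, -1.0], [0.17, -0.2, -0.01, 0.11, 0.09, 0.92, -1.0], [0.16, -0.21, -0.02, 0.12, 0.07, 0.92, -1.0], [0.14, -0.22, -0.01, 0.13, 0.07, 0.92, -1.0], [0.13, -0.23, -0.02, 0.13, 0.06, 0.92, -1.0], [0.12, -0.24, -0.01, 0.13, 0.05, 0.92, -1.0], [0.11, -0.25, -0.02, 0.13, 0.04, 0.92, -1.0], [0.09, -0.25, -0.02, 0.14, 0.03, 0.91, -1.0]]
[[0.08, -0.26, -0.02, 0.14, 0.02, 0.92, -1.0]]
37
```

The arm follows the plan exactly, so I'll continue.

Call:
send_rows(
  moves=[
    [0.1, 0.38, 0, -0.16, 0.05, 0.91, -1],
    [0.14, 0.36, 0, -0.16, 0.06, 0.91, -1],
    [0.16, 0.35, 0, -0.15, 0.07, 0.91, -1],
    [0.2, 0.33, 0, -0.14, 0.09, 0.91, -1],
    [0.22, 0.3, -0.01, -0.13, 0.1, 0.92, -1],
    [0.24, 0.29, 0, -0.13, 0.1, 0.91, -1],
    [0.27, 0.26, -0.01, -0.11, 0.12, 0.91, -1],
    [0.28, 0.23, 0, -0.11, 0.13, 0.91, -1],
    [0.3, 0.2, -0.01, -0.09, 0.13, 0.91, -1],
    [0.32, 0.18, 0, -0.08, 0.14, 0.92, -1],
    [0.32, 0.14, -0.01, -0.07, 0.14, 0.91, -1],
    [0.33, 0.12, 0, -0.06, 0.15, 0.91, -1],
  ],
)

```text
time_s: 17.92
position: [0.539, 0.1154, 0.3475]
tcp_rot: [[0.461, 0.449, 0.765], [0.521, -0.835, 0.176], [0.718, 0.318, -0.619]]
force: [-0.2, 0.1, 0.2]
opening: 0.999
```

Call:
send_rows(
  moves=[
    [0.33, 0.09, -0.01, -0.05, 0.15, 0.92, -1],
    [0.33, 0.06, 0, -0.03, 0.16, 0.91, -1],
    [0.33, 0.04, -0.01, -0.02, 0.15, 0.92, -1],
    [0.32, 0, 0, -0.01, 0.16, 0.91, -1],
    [0.32, -0.01, 0, 0, 0.15, 0.92, -1],
    [0.31, -0.04, -0.01, 0.01, 0.15, 0.91, -1],
    [0.3, -0.07, 0, 0.03, 0.15, 0.92, -1],
    [0.3, -0.08, -0.01, 0.04, 0.15, 0.92, -1],
    [0.28, -0.1, 0, 0.04, 0.14, 0.91, -1],
    [0.26, -0.11, -0.01, 0.06, 0.14, 0.92, -1],
    [0.26, -0.13, -0.01, 0.06, 0.13, 0.92, -1],
    [0.24, -0.15, -0.01, 0.07, 0.12, 0.92, -1],
  ],
)

```text
time_s: 19.42
position: [0.5844, 0.1, 0.4218]
tcp_rot: [[0.142, -0.36, 0.922], [-0.983, -0.16, 0.089], [0.116, -0.919, -0.377]]
force: [-0.0, -0.4, -1.0]
opening: 1.001
```

Call:
send_rows(
  moves=[
    [0.23, -0.15, 0, 0.09, 0.12, 0.92, -1],
    [0.22, -0.17, -0.01, 0.09, 0.12, 0.91, -1],
    [0.2, -0.18, -0.01, 0.09, 0.1, 0.92, -1],
    [0.19, -0.19, -0.02, 0.11, 0.1, 0.92, -1],
    [0.18, -0.2, -0.01, 0.11, 0.09, 0.92, -1],
    [0.17, -0.2, -0.01, 0.11, 0.09, 0.92, -1],
    [0.16, -0.21, -0.02, 0.12, 0.07, 0.92, -1],
    [0.14, -0.22, -0.01, 0.13, 0.07, 0.92, -1],
    [0.13, -0.23, -0.02, 0.13, 0.06, 0.92, -1],
    [0.12, -0.24, -0.01, 0.13, 0.05, 0.92, -1],
    [0.11, -0.25, -0.02, 0.13, 0.04, 0.92, -1],
    [0.09, -0.25, -0.02, 0.14, 0.03, 0.91, -1],
  ],
)

```text
time_s: 20.92
position: [0.583, 0.027, 0.4372]
tcp_rot: [[-0.291, 0.239, 0.927], [0.192, 0.963, -0.188], [-0.937, 0.124, -0.326]]
force: [-0.7, -0.1, 1.0]
opening: 1.002
```

```bash
python3 - <<'E'
from jpath import *
from h import cap,save
s=status.read_state();print(np.round(s['joint_positions'],1),s['time_s'])
N=pose(0,35);z=N[:,2];g=np.array([.4485,.226,.055])
jp,c=ik(P,g+.019*z-.1*z,tool2model(N),[20,40,125,205,25,85])
jrows([jp],-1)
save(cap('wrist'),'w6.png')
E
```

```text
[ -5.2   4.2 122.1 199.4  18.1  81.1] 20.925
  [  5.  13. 126. 207.  19.  78.] [0.555 0.112 0.319] lean 59.0
  [ 15.  22. 129. 214.  20.  75.] [0.492 0.183 0.212] lean 47.0
  [ 25.  31. 133. 221.  21.  71.] [0.402 0.226 0.121] lean 35.0
[[0.89, 0.45, 0.08, -0.08, 0.21, -0.02, -1.0], [0.9, 0.43, 0.07, -0.07, 0.22, -0.02, -1.0], [0.89, 0.43, 0.08, -0.07, 0.21, -0.04, -1.0], [0.9, 0.41, 0.07, -0.06, 0.21, -0.03, -1.0], [0.9, 0.4, 0.06, -0.06, 0.22, -0.05, -1.0], [0.9, 0.38, 0.07, -0.06, 0.21, -0.05, -1.0], [0.89, 0.37, 0.06, -0.04, 0.21, -0.06, -1.0], [0.9, 0.36, 0.06, -0.05, 0.21, -0.07, -1.0], [0.9, 0.34, 0.06, -0.03, 0.21, -0.07, -1.0], [0.89, 0.33, 0.06, -0.03, 0.21, -0.08, -1.0], [0.89, 0.3, 0.05, -0.03, 0.2, -0.08, -1.0], [0.89, 0.29, 0.06, -0.02, 0.21, -0.09, -1.0]]
[[0.88, 0.28, 0.05, -0.01, 0.2, -0.1, -1.0], [0.88, 0.25, 0.06, 0.0, 0.2, -0.1, -1.0], [0.87, 0.24, 0.05, 0.0, 0.2, -0.11, -1.0], [0.87, 0.22, 0.05, 0.0, 0.19, -0.12, -1.0], [0.85, 0.2, 0.05, 0.02, 0.19, -0.11, -1.0], [0.86, 0.18, 0.05, 0.02, 0.19, -0.13, -1.0]]
18
```

View pics/w6.png

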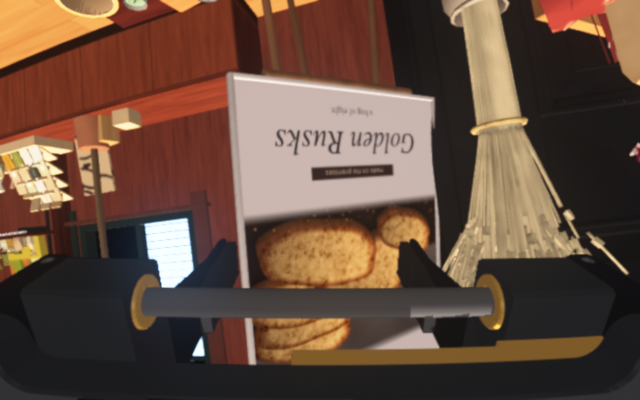

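The wrist now looks out level at the poster behind the counter, so the branch is flipped and the space around the gripper is free. I'll go down to the pusher's pre-grasp.

Call:
send_rows(
  moves=[
    [0.89, 0.45, 0.08, -0.08, 0.21, -0.02, -1],
    [0.9, 0.43, 0.07, -0.07, 0.22, -0.02, -1],
    [0.89, 0.43, 0.08, -0.07, 0.21, -0.04, -1],
    [0.9, 0.41, 0.07, -0.06, 0.21, -0.03, -1],
    [0.9, 0.4, 0.06, -0.06, 0.22, -0.05, -1],
    [0.9, 0.38, 0.07, -0.06, 0.21, -0.05, -1],
    [0.89, 0.37, 0.06, -0.04, 0.21, -0.06, -1],
    [0.9, 0.36, 0.06, -0.05, 0.21, -0.07, -1],
    [0.9, 0.34, 0.06, -0.03, 0.21, -0.07, -1],
    [0.89, 0.33, 0.06, -0.03, 0.21, -0.08, -1],
    [0.89, 0.3, 0.05, -0.03, 0.2, -0.08, -1],
    [0.89, 0.29, 0.06, -0.02, 0.21, -0.09, -1],
  ],
)

```text
time_s: 22.48
position: [0.4919, 0.1831, 0.2117]
tcp_rot: [[-0.681, 0.08, 0.728], [0.109, 0.994, -0.007], [-0.724, 0.075, -0.685]]
force: [-0.1, 0.7, 0.6]
opening: 0.996
```

Call:
send_rows(
  moves=[
    [0.88, 0.28, 0.05, -0.01, 0.2, -0.1, -1],
    [0.88, 0.25, 0.06, 0, 0.2, -0.1, -1],
    [0.87, 0.24, 0.05, 0, 0.2, -0.11, -1],
    [0.87, 0.22, 0.05, 0, 0.19, -0.12, -1],
    [0.85, 0.2, 0.05, 0.02, 0.19, -0.11, -1],
    [0.86, 0.18, 0.05, 0.02, 0.19, -0.13, -1],
    [0, 0, 0, 0, 0, 0, -1],
  ],
)

```text
time_s: 23.35
position: [0.4019, 0.2254, 0.121]
tcp_rot: [[-0.819, -0.006, 0.574], [-0.008, 1.0, -0.002], [-0.574, -0.006, -0.819]]
force: [0.2, -0.2, 0.4]
opening: 1.005
```

```bash
python3 - <<'E'
from plan import *
s=status.read_state();print(np.round(s['joint_positions'],1),s['time_s'])
c=cap('wrist');save(c,'w7.png')
c2=cap('side');save(c2,'s7.png',(200,130,400,270),3.8)
for n in ['pusher_grip','pusher_edge']:
    for m in models.landmark_of('wrist',n)[:2]+[]:
        print(n,round(m['confidence'],2),np.round(m['point'],1),np.round(atz(c,[m['point']],.053 if 'grip' in n else .015)[0],3))
N=pose(0,35);z=N[:,2];g=np.array([.4485,.226,.055])
print(np.round(proj(c,[[.4485,.226,.053],[.502,.126,.03],[.502,.326,.03]]),1))
rows([(g+.019*z,N)],-1)
E
```

```text
[ 24.6  30.8 133.1 221.3  21.4  70.9] 23.35
pusher_grip 0.87 [314.3 208.7] [0.448 0.223 0.053]
pusher_edge 0.7 [318.9 206.5] [0.497 0.226 0.015]
[[318.7 208.8]
 [213.  221.4]
 [423.4 223.5]]
[[0.03, 0.01, 1.0, 0.0, 0.01, 0.01, -1.0], [0.02, 0.01, 1.0, 0.0, 0.01, 0.01, -1.0], [0.02, 0.01, 1.0, 0.0, 0.0, 0.01, -1.0], [0.02, 0.01, 0.99, -0.01, 0.01, 0.0, -1.0]]
4 rows ends [0.4594 0.2259 0.0395]
```

View pics/w7.png

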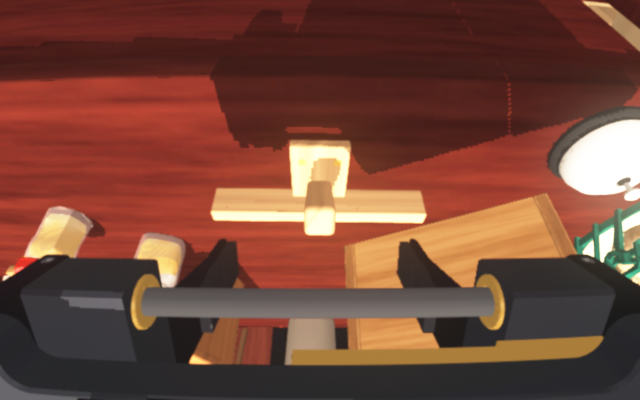

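View pics/s7.png

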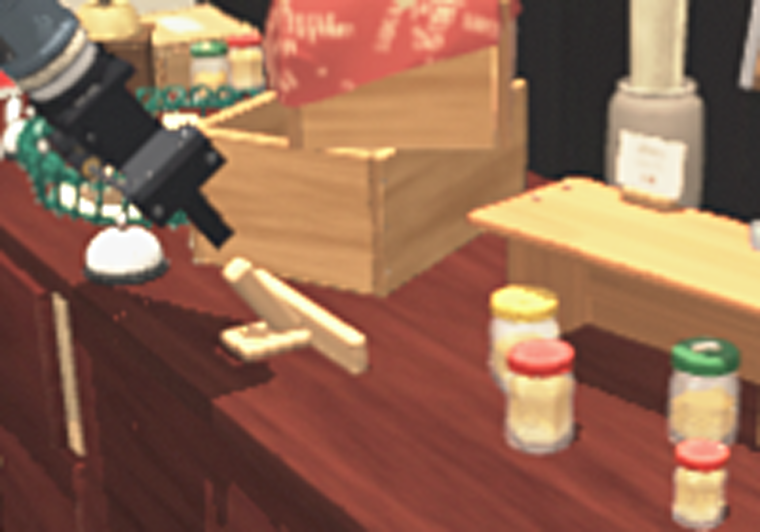

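The wrist picture has the handle centred between the fingers at (320,205), and the blade ends at (211,215) and (425,215) match my prediction. I'll slide down along the handle and grip.

Call:
send_rows(
  moves=[
    [0.02, 0, 1, 0, 0, 0, -1],
    [0.02, 0, 1, 0, 0, 0, -1],
    [0.02, 0, 1, 0, 0, 0, -1],
    [0.02, 0, 0.98, 0, 0, 0, -1],
    [0, 0, 0, 0, 0, 0, -1],
    [0, 0, 0, 0, 0, 0, 1],
    [0, 0, 0, 0, 0, 0, 1],
    [0, 0, 0, 0, 0, 0, 1],
    [0, 0, 0, 0, 0, 0, 1],
    [0, 0, 0, 0, 0, 0, 1],
    [0, 0, 0, 0, 0, 0, 1],
    [0, 0, 0, 0, 0, 0, 1],
  ],
)

```text
time_s: 25.05
position: [0.459, 0.2249, 0.0395]
tcp_rot: [[-0.817, -0.004, 0.576], [-0.006, 1.0, -0.002], [-0.576, -0.005, -0.817]]
force: [-0.3, 1.8, 1.2]
opening: 0.287
```

```bash
python3 - <<'E'
from plan import *
s=status.read_state();print(np.round(s['joint_positions'],1),s['time_s'],s['force'],s['opening'])
c=cap('side');save(c,'s8.png',(200,130,400,270),3.8)
c=cap('wrist');save(c,'w8.png')
E
```

```text
[ 20.7  44.9 128.8 204.7  29.4  84.9] 25.05 [-0.28857637  1.84341425  1.18701219] 0.2874365545493033
```

View pics/s8.png

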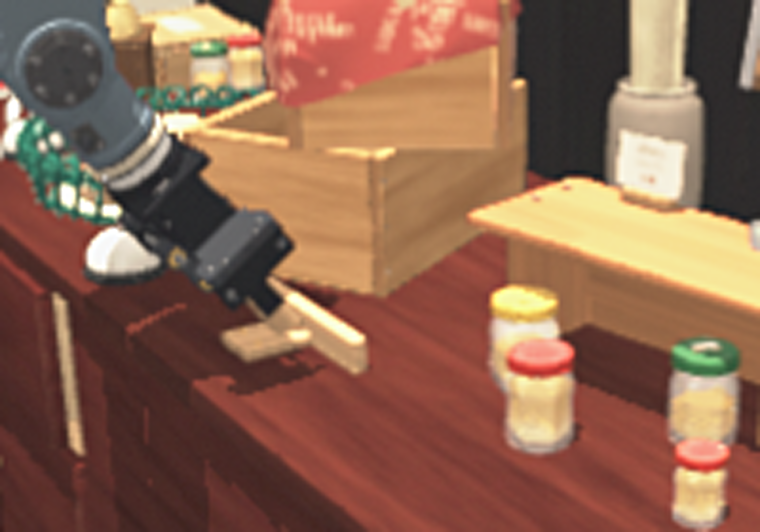

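View pics/w8.png

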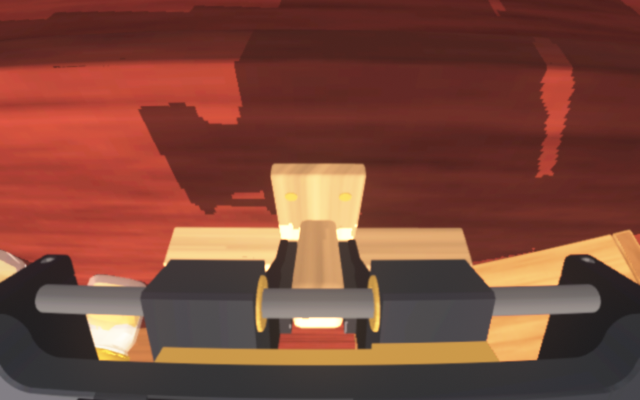

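Gripped: the opening reads 25 mm on the 22 mm bar. Next I'll refine the shelf pose from sharp corner pixels in the side view.

```bash
python3 - <<'E'
from h import *
c=cap('side');save(c,'s9.png',(310,170,440,265),6)
c=cap('scene');save(c,'sc9.png',(270,140,390,225),6.5)
E
```

```text
(no output)
```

View pics/s9.png

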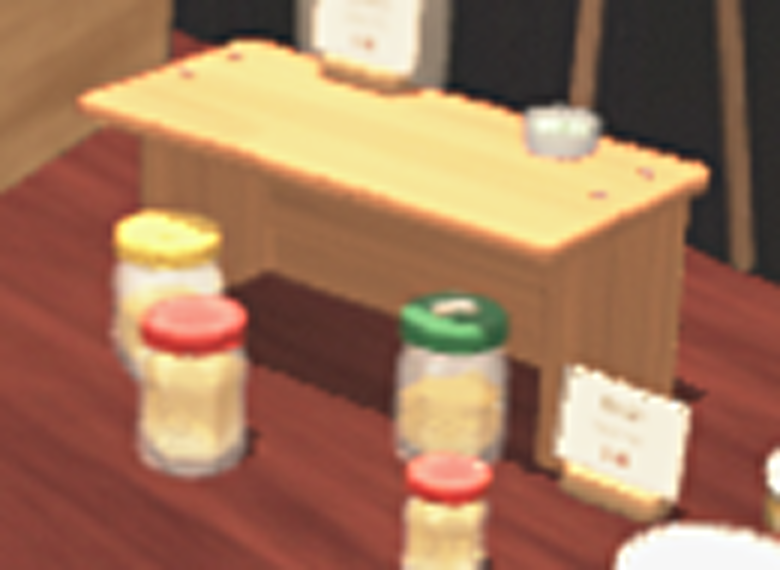

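View pics/sc9.png

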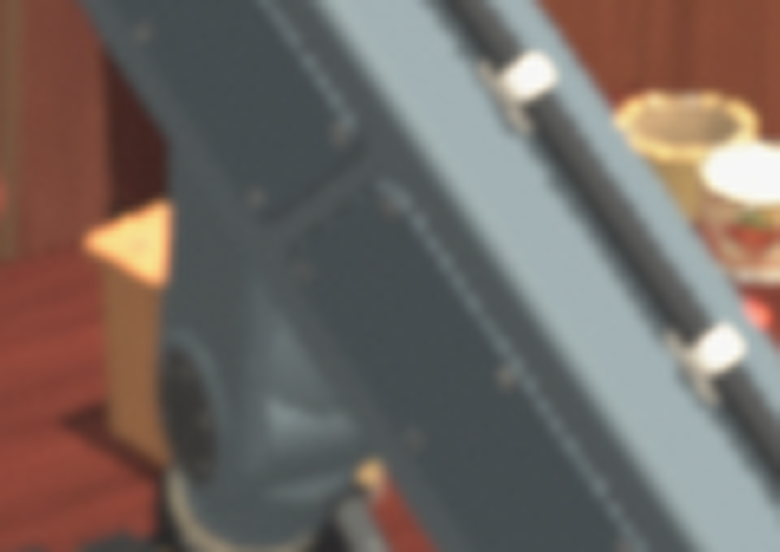

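```bash
python3 - <<'E'
from h import *
import pickle
from scipy.optimize import least_squares
s=cap('side');sc=cap('scene');w=pickle.load(open('w1.pkl','rb'))
S=lambda u,v:(310+u/6,170+v/6); C=lambda u,v:(260+u/5,130+v/5)
obs=[(s,S(80,98),(-.036,.15,.132)),(s,S(548,250),(-.036,-.15,.132)),(s,S(540,462),(0,-.125,0)),
 (sc,C(235,305),(-.036,.15,.132)),(sc,C(218,435),(0,.139,0)),
 (w,(189,235.2),(-.036,-.15,.132)),(w,(461.8,197.2),(-.036,.15,.132))]
def T(q,p):
    y=q[2];return np.array([q[0]+np.cos(y)*p[0]-np.sin(y)*p[1],q[1]+np.sin(y)*p[0]+np.cos(y)*p[1],p[2]])
def err(q): return np.array([atz(c,[uv],p[2])[0][:2]-T(q,p)[:2] for c,uv,p in obs])
for ids in (range(7),(0,1,2),(3,4),(5,6)):
    f=least_squares(lambda q:err(q)[list(ids)].ravel(),[.645,-.04,.17],loss='soft_l1',f_scale=.005)
    print(list(ids),np.round(f.x[:2],4),round(np.degrees(f.x[2]),2)); print(np.round(err(f.x)*1000,1)[list(ids)].tolist())
for m in models.landmark_of('side','board_edge'): print(m['point'],m['confidence'],atz(s,[m['point']],.12))
for n in ('jar_left_mid','jar_right_mid','jar_spare_mid'):
  for m in models.landmark_of('side',n)[:2]: print(n,m['point'],round(m['confidence'],2),atz(s,[m['point']],.037))
E
```

```text
[0, 1, 2, 3, 4, 5, 6] [ 0.6453 -0.0448] 11.38
[[0.6, -11.6], [-3.5, -7.8], [5.1, -3.6], [-5.2, 5.1], [-1.1, 3.8], [0.2, 7.0], [4.0, 1.1]]
[0, 1, 2] [ 0.6461 -0.0525] 11.69
[[0.6, -3.6], [-5.1, -0.2], [3.7, 3.9]]
[3, 4] [ 0.639  -0.0414] 10.07
[[-2.1, 0.2], [2.1, -0.2]]
[5, 6] [ 0.6475 -0.0411] 10.85
[[-0.5, 3.2], [0.5, -3.2]]
[357.5, 199.4] 0.97 [[ 0.61684042 -0.04301947  0.12      ]]
jar_left_mid [338.0, 218.6] 0.64 [[0.59909587 0.03030029 0.037     ]]
jar_right_mid [384.1, 231.6] 0.75 [[ 0.65335431 -0.12412589  0.037     ]]
jar_right_mid [386.0, 244.3] 0.58 [[ 0.60382768 -0.18848723  0.037     ]]
jar_spare_mid [338.0, 235.2] 0.8 [[ 0.52999591 -0.06633044  0.037     ]]
jar_spare_mid [390.1, 287.5] 0.58 [[ 0.46783864 -0.35676125  0.037     ]]
```

```bash
cat > push.py <<'E'
from jpath import *
from plan import rows
O=np.array([.645,-.043]);YW=11
f=np.array([np.cos(np.radians(YW)),np.sin(np.radians(YW))]);l=np.array([-f[1],f[0]])
def T(x,y=0.,z=.0395): return np.r_[O+(x-.0431)*f+y*l,z]
LEAN=35.15
N=pose(YW,LEAN)
E
python3 - <<'E'
from push import *
for x in (-.17,-.15,-.145,-.12,-.06,0,.003):
    j,c=ik(P,T(x),tool2model(N),[-40,48,137,134,38,85]);print(x,np.round(T(x),3),np.round(j,1),c<1e-8)
print(np.degrees(np.arccos(.817)))
rows([([.459,.2249,.0475],pose(0,LEAN)),(T(-.145,0,.0475),N),(T(-.145),N)],1)
E
```

```text
-0.17 [ 0.436 -0.084  0.04 ] [-46.4  49.1 139.9 131.4  40.1  78.6] False
-0.15 [ 0.455 -0.08   0.04 ] [-43.1  48.1 137.7 131.8  38.8  82.5] True
-0.145 [ 0.46  -0.079  0.04 ] [-42.3  47.7 137.  131.6  38.1  83.9] True
-0.12 [ 0.485 -0.074  0.04 ] [-38.6  46.3 133.5 130.2  35.   90.3] True
-0.06 [ 0.544 -0.063  0.04 ] [-31.3  44.4 125.5 125.4  28.4 104.5] True
0 [ 0.603 -0.051  0.04 ] [-25.8  44.1 117.4 117.4  22.8 119.2] True
0.003 [ 0.606 -0.051  0.04 ] [-25.5  44.1 117.  116.9  22.6 120. ] True
35.21439992911548
[[-0.18, -0.01, -0.26, -0.01, 0.0, 0.04, 1.0], [0.0, -0.93, 0.0, -0.05, 0.0, -0.07, 1.0], [0.01, -0.94, -0.01, -0.05, 0.0, -0.07, 1.0], [0.02, -0.93, -0.01, -0.05, 0.0, -0.07, 1.0], [0.03, -0.93, -0.02, -0.05, 0.0, -0.07, 1.0], [0.04, -0.93, -0.03, -0.05, 0.0, -0.07, 1.0], [0.05, -0.93, -0.04, -0.05, 0.0, -0.07, 1.0], [0.06, -0.93, -0.05, -0.05, 0.0, -0.07, 1.0], [0.08, -0.93, -0.05, -0.05, 0.0, -0.07, 1.0], [0.09, -0.93, -0.06, -0.05, 0.0, -0.07, 1.0], [0.1, -0.93, -0.07, -0.05, 0.0, -0.07, 1.0], [0.11, -0.93, -0.08, -0.04, 0.0, -0.07, 1.0]]
[[0.12, -0.93, -0.09, -0.05, 0.0, -0.06, 1.0], [0.13, -0.92, -0.09, -0.04, 0.01, -0.07, 1.0], [0.18, 0.0, 0.26, 0.0, 0.0, 0.0, 1.0]]
15 rows ends [ 0.4604 -0.0789  0.0395]
```

Call:
send_rows(
  moves=[
    [-0.18, 0, -0.26, 0, 0, 0.03, 1],
    [0, -0.93, 0, -0.05, 0, -0.07, 1],
    [0.01, -0.93, 0, -0.05, 0, -0.07, 1],
    [0.02, -0.93, -0.01, -0.05, 0, -0.07, 1],
    [0.03, -0.93, -0.02, -0.05, 0, -0.07, 1],
    [0.04, -0.93, -0.03, -0.05, 0, -0.07, 1],
    [0.05, -0.93, -0.04, -0.05, 0, -0.07, 1],
    [0.06, -0.93, -0.05, -0.05, 0, -0.07, 1],
    [0.08, -0.93, -0.05, -0.05, 0, -0.07, 1],
    [0.09, -0.93, -0.06, -0.05, 0, -0.07, 1],
    [0.1, -0.93, -0.07, -0.05, 0, -0.07, 1],
    [0.11, -0.93, -0.08, -0.04, 0, -0.07, 1],
  ],
)

```text
time_s: 27.05
position: [0.4652, -0.0328, 0.048]
tcp_rot: [[-0.809, -0.162, 0.565], [-0.135, 0.987, 0.09], [-0.572, -0.003, -0.82]]
force: [1.3, 0.2, -1.9]
opening: 0.25
```

```bash
python3 - <<'E'
from push import *
from h import *
s=status.read_state();print(np.round(s['joint_positions'],1),s['time_s'],s['opening'],s['force'])
save(cap('side'),'s10.png',(240,150,440,290),3.8)
rows([(T(-.145,0,.0475),N)],1)
E
```

```text
[-33.5  46.7 138.7 142.1  39.   83.9] 27.05 0.2501345388632775 [ 1.27531557  0.19018473 -1.87268236]
[[0.22, -0.82, -0.14, -0.07, -0.01, -0.07, 1.0], [0.22, -0.82, -0.15, -0.07, 0.0, -0.07, 1.0]]
2 rows ends [ 0.4604 -0.079   0.0477]
```

View pics/s10.png

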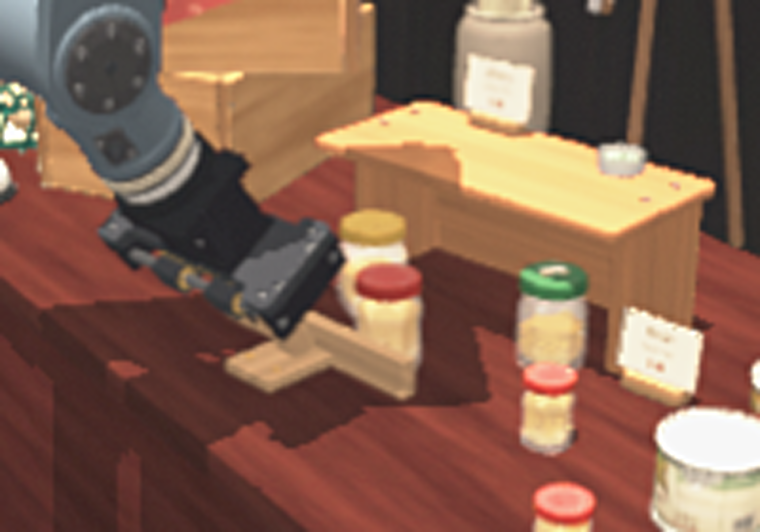

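The side picture shows the pusher held level in front of the red jar, with its blade's right end at (400,380). I'll finish the alignment and set it down.

Call:
send_rows(
  moves=[
    [0.22, -0.82, -0.14, -0.07, 0, -0.07, 1],
    [0.22, -0.82, -0.14, -0.07, 0, -0.07, 1],
    [0.18, 0, 0.24, 0, 0, 0, 1],
    [0, 0, 0, 0, 0, 0, 1],
  ],
)

```text
time_s: 27.6
position: [0.4596, -0.0739, 0.0399]
tcp_rot: [[-0.804, -0.195, 0.562], [-0.158, 0.981, 0.115], [-0.574, 0.003, -0.819]]
force: [-0.6, -0.6, -0.8]
opening: 0.249
```

```bash
python3 - <<'E'
from push import *
from h import *
s=status.read_state();print(np.round(s['joint_positions'],1),s['time_s'],s['opening'],s['force'])
c=cap('side');save(c,'s11.png',(270,170,430,280),4.8)
w=cap('wrist');save(w,'w11.png')
rows([(T(-.145,0,.0395),N),(T(0,0,.0395),N)],1)
E
```

```text
[-41.9  47.6 137.3 131.7  38.1  84. ] 27.6 0.24857161170400552 [-0.57772864 -0.55504565 -0.76394296]
[[0.01, -0.25, 0.02, 0.04, -0.02, 0.02, 1.0], [-0.95, 0.0, 0.67, 0.0, 0.0, 0.0, 1.0], [-0.95, 0.0, 0.67, 0.0, 0.0, 0.0, 1.0], [-0.95, 0.0, 0.67, 0.0, 0.0, 0.0, 1.0], [-0.95, 0.0, 0.66, 0.0, 0.0, 0.0, 1.0], [-0.94, 0.0, 0.67, 0.0, 0.0, 0.0, 1.0]]
6 rows ends [ 0.6028 -0.0513  0.0394]
```

View pics/s11.png

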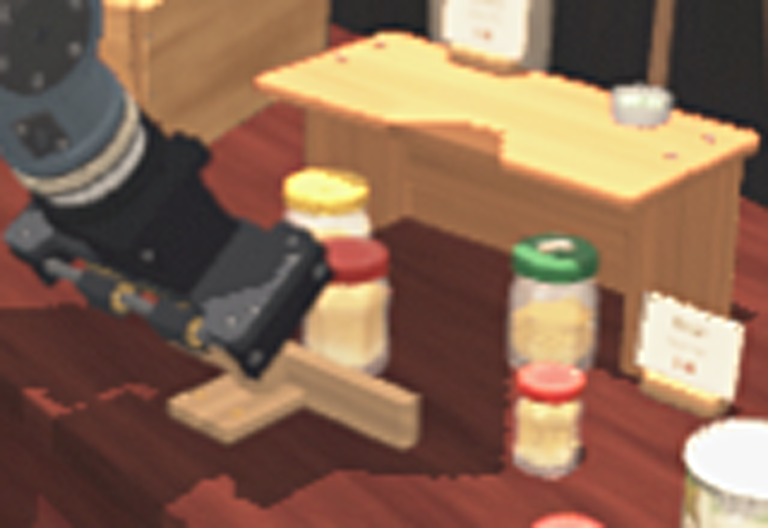

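View pics/w11.png

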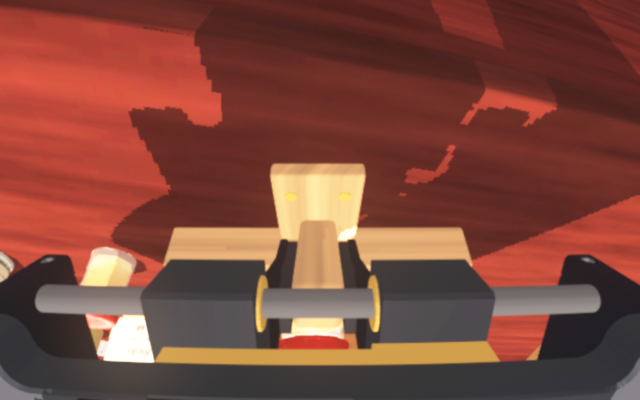

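Call:
send_rows(
  moves=[
    [0, -0.2, 0, 0.04, 0, 0.02, 1],
    [-0.41, 0, 0.288, 0, 0, 0, 1],
    [-0.41, 0, 0.288, 0, 0, 0, 1],
    [-0.41, 0, 0.288, 0, 0, 0, 1],
    [-0.41, 0, 0.288, 0, 0, 0, 1],
    [-0.41, 0, 0.288, 0, 0, 0, 1],
    [-0.41, 0, 0.288, 0, 0, 0, 1],
    [0, 0, 0, 0, 0, 0, 1],
  ],
)

```text
time_s: 28.7
position: [0.5339, -0.0635, 0.04]
tcp_rot: [[-0.804, -0.192, 0.562], [-0.158, 0.981, 0.11], [-0.573, -0.0, -0.82]]
force: [-0.2, -0.4, -1.4]
opening: 0.251
```

```bash
python3 - <<'E'
from push import *
from h import *
s=status.read_state();print(np.round(s['joint_positions'],1),s['time_s'],s['opening'],s['force'])
p=np.array(s['position'])[:2]-O;print('edge stand',p@f+.0431,p@l)
c=cap('side');save(c,'s12.png',(270,170,430,280),4.8)
rows([(T(-.02,0,.0395),N)],1)
E
```

```text
[-32.2  44.3 126.9 126.1  29.1 102.5] 28.7 0.25090491195852305 [-0.18752234 -0.41662578 -1.36869322]
edge stand -0.06983978081561948 0.001105656840110502
[[-0.82, -0.02, 0.58, 0.0, -0.01, 0.0, 1.0], [-0.82, -0.03, 0.58, 0.0, -0.01, 0.0, 1.0]]
2 rows ends [ 0.5831 -0.0551  0.0396]
```

View pics/s12.png

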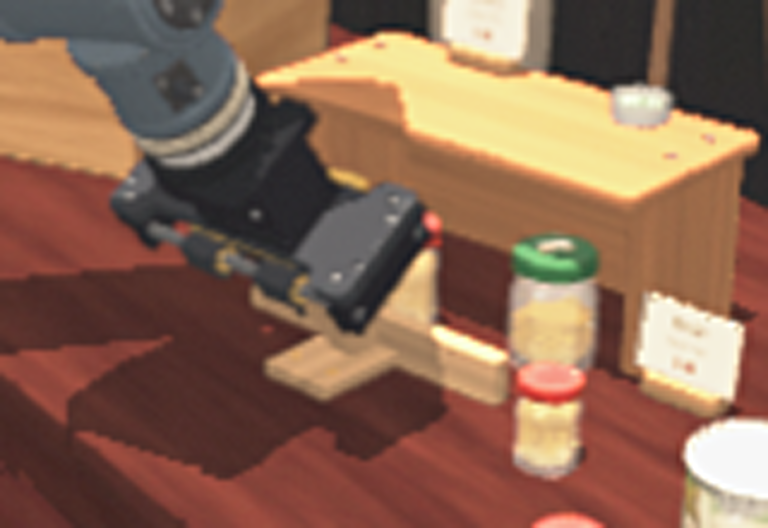

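The red jar is being pushed upright. The small look-alike at (548,410) isn't in the way. I'll continue.

Call:
send_rows(
  moves=[
    [-0.41, -0.01, 0.29, 0, 0, 0, 1],
    [-0.41, -0.01, 0.29, 0, 0, 0, 1],
    [-0.41, -0.01, 0.29, 0, 0, 0, 1],
    [-0.41, -0.01, 0.29, 0, 0, 0, 1],
    [0, 0, 0, 0, 0, 0, 1],
  ],
)

```text
time_s: 29.38
position: [0.581, -0.0549, 0.0397]
tcp_rot: [[-0.806, -0.19, 0.56], [-0.156, 0.982, 0.109], [-0.57, 0.001, -0.821]]
force: [-6.8, -2.5, 6.7]
opening: 0.25
```

```bash
python3 - <<'E'
from push import *
from h import *
s=status.read_state();print(np.round(s['joint_positions'],1),s['time_s'],s['opening'],s['force'])
p=np.array(s['position'])[:2]-O;print('edge stand',p@f+.0431,p@l)
c=cap('side');save(c,'s13.png',(290,170,430,270),5.5)
c=cap('scene');save(c,'sc13.png',(260,130,400,250),5)
rows([(T(0,0,.0395),N)],1)
E
```

```text
[-27.5  43.8 120.3 119.9  24.2 114.7] 29.375 0.2501488683513717 [-6.79057028 -2.48744673  6.66155598]
edge stand -0.021999408703890305 0.0005309723391622973
[[-0.72, -0.02, 0.51, 0.01, -0.03, -0.01, 1.0]]
1 rows ends [ 0.6027 -0.0512  0.0395]
```

View pics/s13.png

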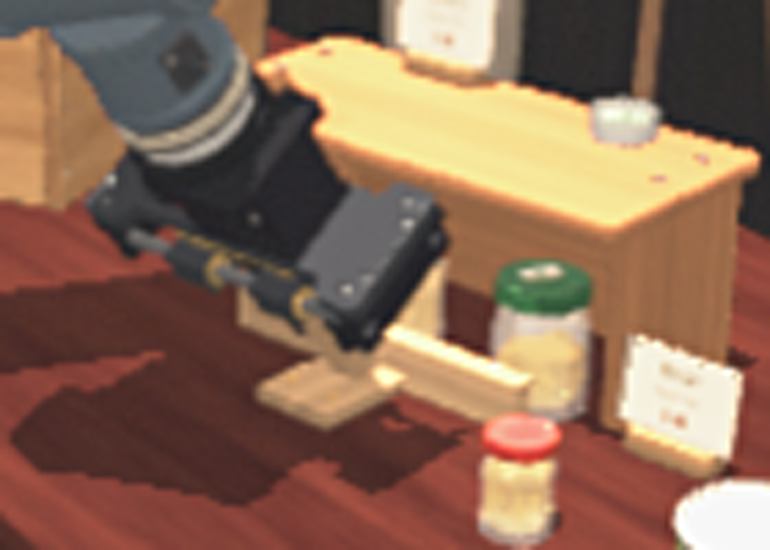

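View pics/sc13.png

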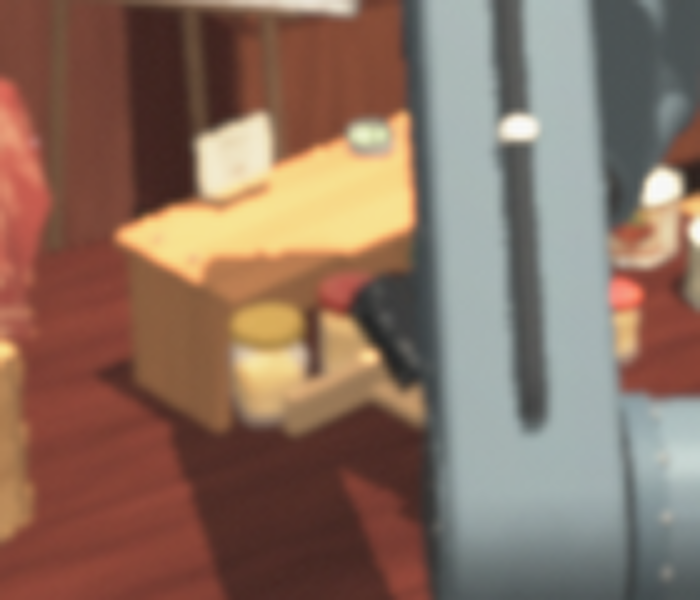

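```bash
python3 - <<'E'
from push import *
from h import *
c=cap('scene')
C=lambda u,v:(260+u/5,130+v/5)
def st(p): q=p[:2]-O; return np.round([q@f,q@l],4)
print('blade left end bottom',st(atz(c,[C(290,437)],0)[0]),'top',st(atz(c,[C(286,405)],.03)[0]))
print('left lid centre',st(atz(c,[C(268,320)],.074)[0]))
print('foot front',st(atz(c,[C(265,424)],0)[0]))
for m in models.masks_of('scene','jar_left')[:2]:
    p=cloud(c,np.array(m['mask']));q=p[(p[:,2]>.045)&(p[:,2]<.09)]
    print(m['confidence'],m['extent'],st(np.median(q,0)),len(q), [st(x) for x in (q[:, :]).min(0)[None]])
# predicted pixel of blade end & jar lid circle
def W(x,y,z): return np.r_[O+x*f+y*l,z]
pr=proj(c,[W(-.022,.1,0),W(-.022,.1,.03),W(.0045,.084,.074),W(-.022,.084,.074)])
print((pr-[260,130])*5)
for m in models.landmark_of('scene','pusher_edge')[:1]+models.landmark_of('scene','pusher')[:1]: print(m)
save(c,'sc14.png',(290,175,350,225),12)
E
```

```text
blade left end bottom [-0.0388  0.104 ] top [-0.0399  0.1082]
left lid centre [0.0032 0.0872]
foot front [-0.0132  0.1061]
0.69 [305.3, 188.4, 319.6, 216.8] [-0.0045  0.0961] 160 [array([-0.0311,  0.0737])]
0.45 [322.6, 184.1, 333.5, 203.7] [0.0002 0.0271] 77 [array([-0.0276,  0.0021])]
[[279.05275363 425.76627955]
 [278.36390401 391.14231962]
 [270.16346014 317.86065555]
 [294.09042437 331.60284032]]
{'point': [337.4, 202.0], 'confidence': 0.56}
{'point': [339.6, 206.3], 'confidence': 0.73}
```

View pics/sc14.png

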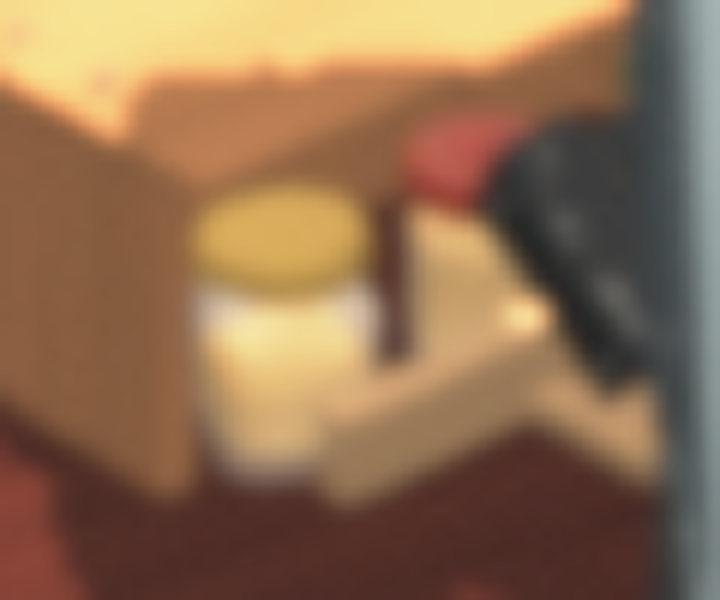

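The left lid sits at stand (0.003, 0.087), so the blade face is at about -23 mm, which agrees with my reckoning of -22. All three jars are on the blade. Now the last 21 mm, slowly.

Call:
send_rows(
  moves=[
    [-0.2, -0.01, 0.14, 0, 0, 0, 1],
    [-0.18, -0.01, 0.125, 0, 0, 0, 1],
    [-0.18, 0, 0.125, 0, 0, 0, 1],
    [-0.13, 0, 0.09, 0, 0, 0, 1],
    [0, 0, 0, 0, 0, 0, 1],
    [0, 0, 0, 0, 0, 0, 1],
  ],
)

```text
time_s: 30.42
position: [0.5997, -0.0515, 0.0396]
tcp_rot: [[-0.808, -0.189, 0.558], [-0.155, 0.982, 0.109], [-0.568, 0.002, -0.823]]
force: [-13.8, -2.7, 13.4]
opening: 0.25
```

```bash
python3 - <<'E'
from push import *
from h import *
s=status.read_state();print(np.round(s['joint_positions'],1),s['time_s'],s['opening'],s['force'])
p=np.array(s['position'])[:2]-O;print('edge stand',p@f+.0431,p@l)
c=cap('side');save(c,'s15.png',(290,170,430,270),5.5)
c=cap('scene');save(c,'sc15.png',(290,175,350,225),12)
def st(p): q=p[:2]-O; return np.round([q@f,q@l],4)
S=lambda u,v:(290+u/12,175+v/12)
def W(x,y,z): return np.r_[O+x*f+y*l,z]
print((proj(c,[W(.0265,.087,.074),W(0,.139,0),W(0,.1,.03)])-[290,175])*12)
c=cap('side');print((proj(c,[W(.0255,-.0845,.074),W(0,-.125,0),W(0,-.1,.03)])-[290,170])*5.5)
E
```

```text
[-25.9  43.8 117.7 116.4  22.4 120.2] 30.425 0.24967248805237274 [-13.81846726  -2.67245591  13.40539513]
edge stand -0.003005744304397595 0.00035257974162020063
[[234.03845255 199.28586134]
 [165.62539302 499.72818721]
 [260.95814978 370.43681023]]
[[563.40048556 258.38065663]
 [589.30260797 422.91093579]
 [553.82416056 357.06720366]]
```

View pics/s15.png

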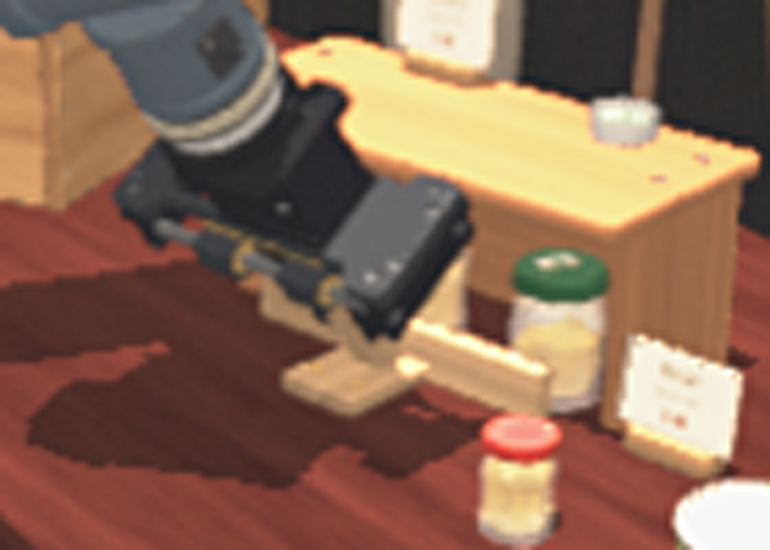

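View pics/sc15.png

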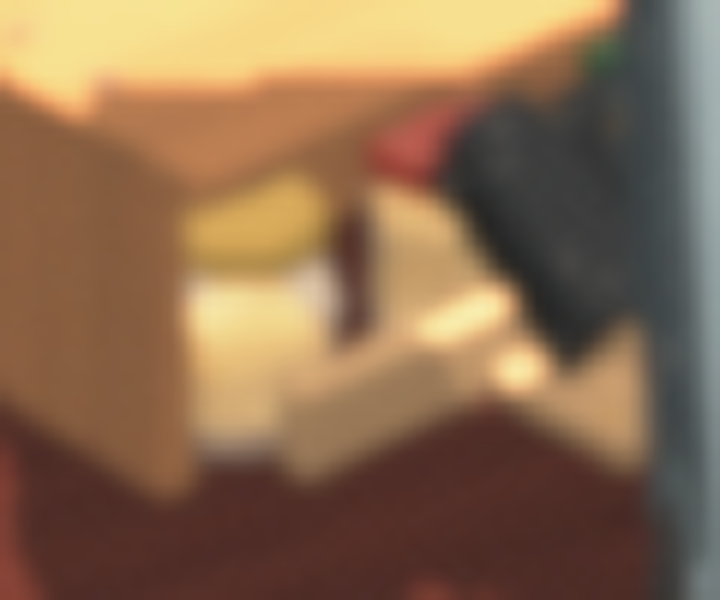

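```bash
python3 - <<'E'
from push import *
from h import *
from scipy.optimize import least_squares
def st(p): q=np.atleast_2d(p)[:,:2]-O; return np.round(np.c_[q@f,q@l],4)
for cam in ('side','scene'):
    c=cap(cam)
    for n in ('jar_left','jar_right'):
        for m in models.masks_of(cam,n)[:2]:
            mk=cv2.erode(np.array(m['mask']).astype(np.uint8),np.ones((3,3)))>0
            p=cloud(c,mk);q=p[(p[:,2]>.01)&(p[:,2]<.05)]
            if len(q)<20: continue
            r=.0265 if n=='jar_left' else .0255
            g=least_squares(lambda s:np.hypot(q[:,0]-s[0],q[:,1]-s[1])-r,q[:,:2].mean(0)+.02*(q[:,:2].mean(0)-np.array(c['pose'])[:2,3]),loss='soft_l1',f_scale=.003)
            print(cam,n,round(m['confidence'],2),m['extent'],len(q),'axis stand',st(g.x),'res',round(np.sqrt(2*g.cost/len(q))*1000,1))
c=cap('side')
S=lambda u,v:(290+u/5.5,170+v/5.5)
print('blade right end front top',st(atz(c,[S(550,370)],.03)),'bottom',st(atz(c,[S(550,412)],.0)),'green lid',st(atz(c,[S(560,266)],.074)))
print('panel inner bottom',st(atz(c,[S(602,428)],0)),'panel region depth', st(cloud(c,np.pad(np.ones((20,2),bool),((215,165),(399,239))))[::5]).tolist())
E
```

```text
side jar_right 0.77 [382.5, 214.9, 403.2, 243.9] 144 axis stand [[ 0.0228 -0.0828]] res 1.8
side jar_right 0.38 [221.2, 187.3, 243.8, 205.8] 157 axis stand [[-0.1239  0.5329]] res 4.8
scene jar_left 0.75 [302.8, 189.5, 317.9, 213.2] 77 axis stand [[0.0263 0.0901]] res 3.0
scene jar_left 0.28 [284.9, 152.6, 340.9, 215.8] 176 axis stand [[0.0451 0.1192]] res 11.2
scene jar_right 0.53 [216.6, 263.8, 242.1, 288.5] 333 axis stand [[-0.1278  0.546 ]] res 5.3
blade right end front top [[-0.0138 -0.1079]] bottom [[-0.0041 -0.1024]] green lid [[ 0.0161 -0.0893]]
panel inner bottom [[-1.000e-04 -1.333e-01]] panel region depth [[0.0921, -0.0611], [0.091, -0.0661], [0.025, -0.1085], [0.0959, -0.0638], [0.036, -0.102], [0.0047, -0.1273], [0.0401, -0.1002], [0.0052, -0.128]]
```

Call:
send_rows(
  moves=[
    [-0.08, 0, 0.05, 0, 0, 0, 1],
    [-0.08, 0, 0.05, 0, 0, 0, 1],
    [0, 0, 0, 0, 0, 0, 1],
    [0, 0, 0, 0, 0, 0, 1],
    [0, 0, 0, 0, 0, 0, 1],
  ],
)

```text
time_s: 31.55
position: [0.6041, -0.0507, 0.0396]
tcp_rot: [[-0.809, -0.189, 0.557], [-0.155, 0.982, 0.109], [-0.568, 0.002, -0.823]]
force: [-13.7, -2.3, 13.1]
opening: 0.25
```

```bash
python3 - <<'E'
from push import *
s=status.read_state();print(np.round(s['joint_positions'],1),s['time_s'],s['opening'],s['force'])
p=np.array(s['position'])[:2]-O;print('edge stand',p@f+.0431,p@l)
rows([(T(-.12,0,.0405),N)],1)
E
```

```text
[-25.5  43.8 117.  115.5  22.  121.6] 31.55 0.2504180449762679 [-13.65329378  -2.27643577  13.14765256]
edge stand 0.0014637895465660009 0.0002507841379470315
[[0.99, 0.0, -0.7, 0.0, -0.01, 0.0, 1.0], [1.0, -0.01, -0.7, 0.0, -0.02, 0.0, 1.0], [0.99, 0.0, -0.7, 0.0, -0.01, -0.01, 1.0], [0.99, -0.01, -0.7, 0.0, -0.02, 0.0, 1.0]]
4 rows ends [ 0.4849 -0.0742  0.0405]
```

Call:
send_rows(
  moves=[
    [0.41, 0, -0.3, 0, 0, 0, 1],
    [0.6, 0, -0.43, 0, 0, 0, 1],
    [0.8, 0, -0.56, 0, -0.01, 0, 1],
    [0.8, 0, -0.56, 0, -0.01, 0, 1],
    [0.8, 0, -0.56, 0, -0.01, 0, 1],
    [0.6, 0, -0.42, 0, -0.01, 0, 1],
    [0, 0, 0, 0, 0, 0, 1],
  ],
)

```text
time_s: 32.42
position: [0.4867, -0.0745, 0.0398]
tcp_rot: [[-0.803, -0.188, 0.566], [-0.152, 0.982, 0.111], [-0.577, 0.003, -0.817]]
force: [0.3, 0.6, -1.6]
opening: 0.249
```

```bash
python3 - <<'E'
from push import *
from h import *
s=status.read_state();print(np.round(s['joint_positions'],1),s['time_s'],s['opening'],s['force'])
p=np.array(s['position'])[:2]-O;print('edge stand',p@f+.0431,p@l)
c=cap('side');save(c,'s16.png',(270,165,430,285),4.8)
c=cap('scene');save(c,'sc16.png',(280,165,360,230),9)
E
```

```text
[-38.6  46.1 133.4 129.8  34.9  90.9] 32.425 0.24939659671166886 [ 0.30411258  0.62884812 -1.55470355]
edge stand -0.11832046195222745 -0.0006743148559857197
```

View pics/s16.png

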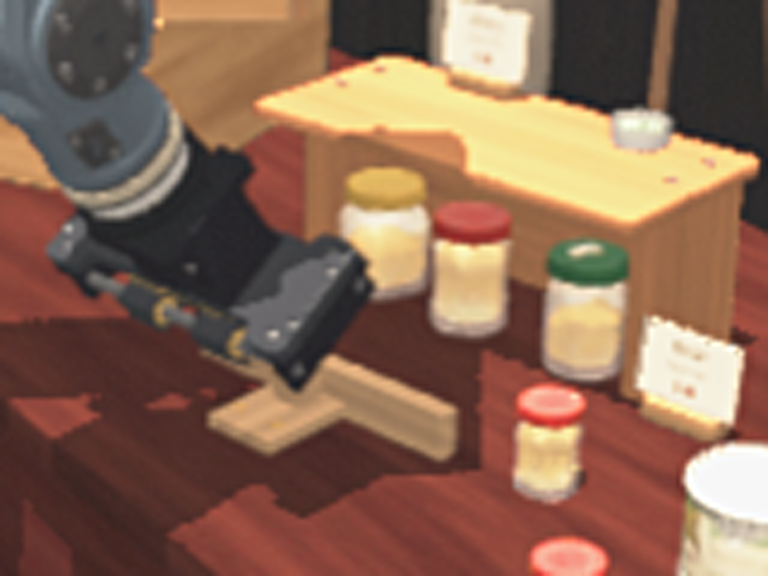

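View pics/sc16.png

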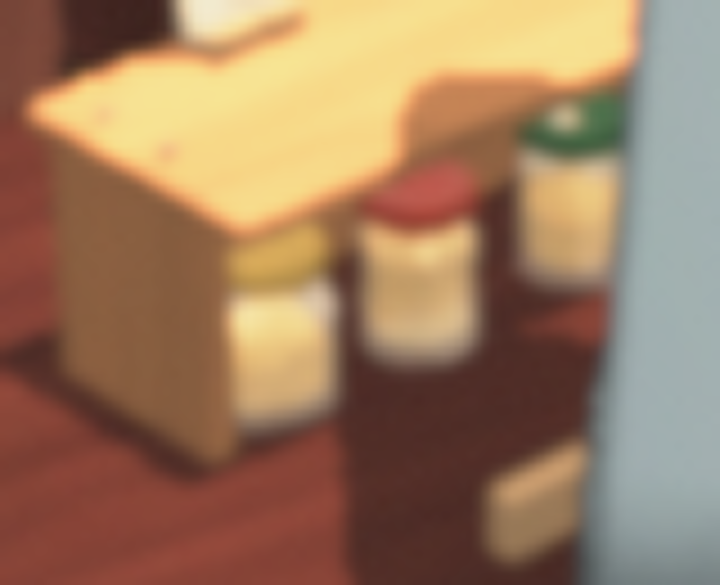

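All three jars are upright in a row: yellow at (385,230), red at (470,270) and green at (585,310) in the side crop. The pusher is drawn back. Measuring them next.

```bash
cat > meas.py <<'E'
from push import *
from h import *
from scipy.optimize import least_squares
def st(p): q=np.atleast_2d(p)[:,:2]-O; return np.round(np.c_[q@f,q@l],4)
def run(cams=('side','scene')):
  for cam in cams:
    c=cap(cam)
    seen=[]
    for n in ('jar_left','jar_right','jar_spare'):
        for m in models.masks_of(cam,n)[:4]:
            if any(np.abs(np.array(m['extent'])-e).max()<4 for e in seen): continue
            mk=cv2.erode(np.array(m['mask']).astype(np.uint8),np.ones((3,3)))>0
            p=cloud(c,mk);q=p[(p[:,2]>.01)&(p[:,2]<.06)]
            if len(q)<20: continue
            seen.append(np.array(m['extent']))
            d=q[:,:2].mean(0)-np.array(c['pose'])[:2,3]
            g=least_squares(lambda s:np.hypot(q[:,0]-s[0],q[:,1]-s[1])-.0258,q[:,:2].mean(0)+.02*d/np.linalg.norm(d),loss='soft_l1',f_scale=.003)
            r=st(g.x)[0]
            if abs(r[1])<.13 and abs(r[0])<.1: print(cam,n,round(m['confidence'],2),np.round(m['extent']),len(q),'axis',r,'res',round(np.sqrt(2*g.cost/len(q))*1000,1))
    # panels' front: cloud around
    for m in models.masks_of(cam,'stand')[:1]:
        p=cloud(c,np.array(m['mask']));p=p[(p[:,2]>.02)&(p[:,2]<.1)];s=st(p)
        b=s[(abs(s[:,1])<.1)&(s[:,0]>.06)];print(' back panel x',np.median(b[:,0]) if len(b) else None,len(b))
        for sg in(1,-1):
            b=s[(sg*s[:,1]>.118)&(sg*s[:,1]<.145)];print('  panel',sg,np.percentile(b[:,0],[1,5,20]) if len(b)>9 else len(b))
E
python3 -c "
from meas import *
run()"
```

```text
side jar_left 0.62 [344. 201. 362. 229.] 190 axis [0.0304 0.0852] res 2.6
side jar_right 0.57 [383. 216. 400. 244.] 233 axis [ 0.0267 -0.0821] res 1.9
side jar_spare 0.68 [361. 208. 377. 234.] 202 axis [0.0283 0.0081] res 2.1
 back panel x 0.0945 180
  panel 1 [0.00186 0.00356 0.00612]
  panel -1 [0.000885 0.0029   0.0068  ]
scene jar_left 0.79 [305. 188. 321. 214.] 102 axis [0.0286 0.0907] res 3.0
scene jar_right 0.75 [336. 177. 346. 199.] 92 axis [ 0.0262 -0.0852] res 3.3
scene jar_right 0.21 [319. 183. 334. 203.] 124 axis [0.0269 0.0079] res 3.3
scene jar_spare 0.37 [282. 153. 350. 218.] 224 axis [0.0454 0.12  ] res 11.6
 back panel x 0.0926 16
  panel 1 [-0.000856  0.0024    0.01446 ]
  panel -1 1
```

Every axis reads 26–30 mm, less 2–4 mm of shelf offset seen on the panels, so all are well within 17.5–34.5. The pusher hangs slightly (-1.6 N), so I'll lower it 1 mm, release it and back out along the handle.

Call:
send_rows(
  moves=[
    [0.02, 0, 0.03, 0, 0, 0, 1],
    [0, 0, 0, 0, 0, 0, 1],
    [0, 0, 0, 0, 0, 0, -0.2],
    [0, 0, 0, 0, 0, 0, -0.6],
    [0, 0, 0, 0, 0, 0, -1],
    [0, 0, 0, 0, 0, 0, -1],
    [0, 0, 0, 0, 0, 0, -1],
    [0, 0, -0.3, 0, 0, 0, -1],
    [0, 0, -0.7, 0, 0, 0, -1],
    [0, 0, -0.9, 0, 0, 0, -1],
    [0, 0, -0.9, 0, 0, 0, -1],
    [0, 0, -0.9, 0, 0, 0, -1],
  ],
)

```text
time_s: 34.52
position: [0.435, -0.0847, 0.1155]
tcp_rot: [[-0.801, -0.19, 0.568], [-0.155, 0.982, 0.11], [-0.579, 0.0, -0.816]]
force: [-0.5, -0.1, -0.2]
opening: 1.002
```

Call:
send_rows(
  moves=[
    [0, 0, -0.9, 0, 0, 0, -1],
    [0, 0, -0.5, 0, 0, 0, -1],
    [0, 0, 0, 0, 0, 0, -1],
    [0, 0, 0, 0, 0, 0, -1],
  ],
)

```text
time_s: 35.02
position: [0.416, -0.0889, 0.1433]
tcp_rot: [[-0.801, -0.19, 0.568], [-0.155, 0.982, 0.11], [-0.579, -0.0, -0.815]]
force: [-0.2, -0.9, 0.8]
opening: 0.999
```

```bash
python3 - <<'E'
from meas import *
s=status.read_state();print(np.round(s['joint_positions'],1),s['time_s'],s['opening'],s['force'])
run()
c=cap('side');save(c,'s17.png',(200,150,480,320),2.8)
for n in ('pusher_edge','pusher'):
    for m in models.landmark_of('side',n)[:1]: print(n,m['confidence'],st(atz(c,[m['point']],.015 if 'edge' in n else 0)))
for n in ('tin_a','bell'):
    for m in models.masks_of('side',n)[:2]: print(n,m['extent'])
w=cap('wrist');save(w,'w17.png')
E
```

```text
[-50.9  26.6 139.3  97.5  31.  114.6] 35.025 0.9987018216526808 [-0.16388816 -0.86987348  0.75052898]
side jar_left 0.82 [341. 200. 361. 228.] 253 axis [0.0294 0.0851] res 2.4
side jar_right 0.74 [385. 215. 404. 246.] 228 axis [ 0.0267 -0.0823] res 1.9
side jar_spare 0.73 [360. 207. 376. 236.] 213 axis [0.028  0.0087] res 2.1
 back panel x 0.0946 204
  panel 1 [0.002709 0.00359  0.0056  ]
  panel -1 [-0.001494  0.002715  0.00662 ]
scene jar_left 0.53 [304. 187. 319. 213.] 112 axis [0.0288 0.0897] res 3.3
scene jar_right 0.76 [336. 179. 349. 198.] 105 axis [ 0.028  -0.0839] res 3.3
scene jar_spare 0.73 [320. 186. 333. 203.] 104 axis [0.027  0.0075] res 2.8
 back panel x 0.09275 12
  panel 1 [-0.0005   0.00233  0.0115 ]
  panel -1 5
pusher_edge 0.74 [[-0.127  -0.0129]]
pusher 0.96 [[-0.133  0.012]]
tin_a [414.5, 259.1, 443.5, 293.6]
```

View pics/s17.png

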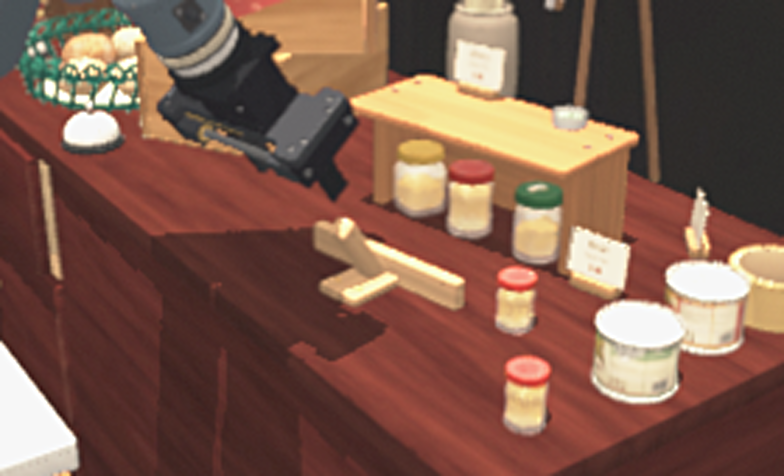

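View pics/w17.png

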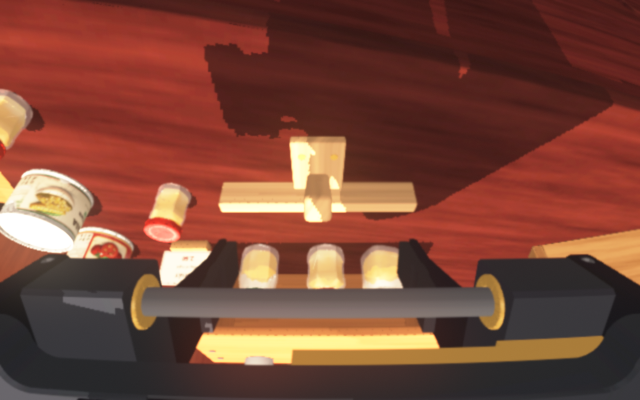

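The side picture shows the three jars upright in a row, with the pusher free and flat on the counter and the tins and bell where they were. The wrist picture shows the gripper clear above the handle. I'll hand in.

```bash
python3 -c "
from rig import bot
print(bot.hand_in())"
```

```text
the job is handed in; nothing more can be done
None
```

The job is handed in, at about 35 s of the 61 s allowed; the hand-in returned no verdict.

**What I did:** I stood the 74 mm red-lid spare in the gap; the two 52 mm look-alikes were left alone. I then gripped the pusher at a 35° lean and pushed all three jars back with its long edge. After that I drew the pusher back about 12 cm, let it go and backed the arm clear. The 35° lean needed the other wrist configuration, because joint 5 sat at its lower limit on the first try.

**Last checks:**

| Item | Axis inside the front line (mm) | Sideways from the mid-line (mm) |
|---|---|---|
| Left jar | about 29 | +85 to +90 |
| Spare jar | about 27–28 | +8 |
| Right jar | about 27–28 | -82 to -84 |

- **Jars:** all stand upright, and the depth readings are inside the 17.5–34.5 mm band.
- **Pusher:** its edge is about 12 cm before the line (-118 mm from the arm's position, -127 mm from the network). It stands flat and free, and the gripper is clear of it.
- **Tins and bell:** they look unmoved in the last picture. In the final network check only one tin was reported; the other tin and the bell I judged by eye.

**Disagreement:** the same depth data put the shelf's panels and back 2–4 mm deeper than my shelf frame. The jars' true depth is therefore probably 24–27 mm, still within limits. My separate corner fits for the shelf differed by a few millimetres to about a centimetre in position and 1–2° in yaw.

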